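# Reverse a magnet's polarity inside the changeover box with the propped lid

### The job

Reverse the magnet's polarity at the grey changeover box: raise its lid and push the knee of the folding side stay over until the stay locks straight and holds the lid up by itself with nothing touching lid or stay, then throw the long black lever inside fully over to the hinge side. Then break the stay's knee and lower the lid gently, without letting it drop, until it is fully shut; leave the lever thrown and the loose things on the bench where they are.

Things in the scene. Friction and masses are not known exactly. Their poses are not given: they have to be found in the camera images.
- switchbox: Grey steel box fixed on the bench, 190 (x) x 300 (y) x 100 mm high, walls 3 mm. Origin: centre of its underside. Its x axis points from the handle side to the hinge side, y towards the side that carries the stay, z up. Inside, 65 mm apart in any order, up to 60 mm high: the changeover switch with the long black lever, a white breaker, a black fuse block.
- lid_hinge (a point): Middle of the lid's hinge line, at the box's top rear edge (98 mm behind the box centre, 102 mm up); the hinge runs along the box's y. The lid is a 3 mm sheet with 22 mm skirts, 310 mm wide, about 0.6 to 1.0 kg; it can be raised to about 78 degrees, where the stay is straight.
- handle (a point): Middle of the straight part of the lid's bow handle: a round steel bar of 10 mm diameter, 110 mm long along the box's y, standing 40 mm off the lid's front skirt. It is 240 mm in front of the hinge line and 10 mm below it when shut, and moves with the lid (the axes are the lid's).
- stay_foot (a point): Lower pivot of the stay on the box's side wall, 150 mm in front of and 35 mm below the hinge line. As the stay straightens and locks, the knob swings about this point up and towards the handle side (about 6 N moves it); pushing the knob down and towards the hinge side breaks the knee.
- stay_knob (a point): Middle of the black round finger knob on the stay's knee: 12 mm diameter, 40 mm long along the box's y, pointing away from the box, with an 18 mm end flange. It lies 28 mm further out than stay_foot and swings about it at 105 mm; stay straight: 66 mm behind and 82 mm above it. The stay's flat links (105 mm below the knee, 81 mm above) lie beside the box, about 22 mm nearer to it than this point.
- lid (a joint): Opening angle of the lid, rad: 0 shut, 1.36 with the stay straight.
- stay_knee (a joint): Knee angle of the stay, rad: 0 folded with the lid shut, growing as the stay unfolds; 2.75 is dead straight; it ends on a stop at 2.85, just past straight, where the stay is locked and the lid's weight keeps it there. The rivet is stiff (0.2 N m): bent less than about 0.4 rad from straight, it holds the lid where it is left; bent further, the lid falls unless held.
- lever_tip (a point): Middle of the outer end of the changeover lever, a black flat grip 30 mm wide (y), 12 mm thick, 20 mm long at the end of the lever, 46 mm from its pivot, which runs along the box's y; the end is 85 to 93 mm above the bench, below the box rim.
- throw_lever (a joint): Lever angle, rad: 0 leaning fully to the handle side, 0.6 upright, 1.2 fully over to the hinge side against its stop. It stays where it is left; about 3 N at the tip moves it.
- screwdriver: loose screwdriver, black handle, 200 mm long, lying on the bench (bystander); origin at the centre of its underside
- spanner: loose steel spanner, 170 mm long, lying flat (bystander); origin at the centre of its underside
- bobbin: loose black bobbin, 36 mm diameter, 50 mm tall, standing (bystander); origin at the centre of its underside
- washer: loose steel washer, 44 mm diameter, 6 mm thick, lying flat (bystander); origin at the centre of its underside
- drilled_bar: loose drilled aluminium bar, 200 x 30 x 20 mm, lying behind the box (bystander); origin at the centre of its underside
- vee_block: loose dark steel vee block, 50 x 60 x 36 mm (bystander); origin at the centre of its underside
- screw_jar: loose small jar of 48 mm diameter, 55 mm tall (bystander); origin at the centre of its underside

How it is judged:
By the outcome, as a careful person would: the job done as asked, in the order asked, and still so for the second after the job is handed in, with the robot touching nothing.
It also fails if it takes over 72 s, if anything falls off the work surface, if the arm or the gripper's body presses on something with over 40 N, if the wrist force passes 120 N, or if a joint passes its speed limit or range.

### The arm

A 7-joint arm with a two-finger parallel gripper is mounted at the origin on the work surface. World frame = base frame: x ahead of the robot, y to its left, z up, the work surface at z = 0. Lengths are in mm, angles in rad, forces in N, time in s.
With the tool pointing down it reaches from about 425 to 875 mm from the base axis. Payload 4.7 kg.
Tool frame: the origin (TCP) lies at the very end of the fingers, on their centre line; the grasp point (between the pads) lies 19 mm behind it (bot.tcp_to_grasp is the distance from the TCP to the grasp point, in mm); x points along the fingers, y is the direction in which the jaws open and shut, and the axes are right-handed (so a half turn about x gives the same grasp; the last joint's range is limited). The gripper opens to 87 mm and grips with 3 to 60 N. Pads are 19 mm wide; open, the fingers measure 117 mm over their backs; the gripper's body (75 mm by 190 mm) begins 51 mm behind the grasp point.
Start: joints at [-1.308, 0.321, -0.07, 1.45, 0.023, 1.371, -0.057], TCP at [160.084, 629.999, 222.587] pointing down, gripper open.
Joint ranges: [-2.86, 2.86], [-0.3, 2.09], [-1.38, 1.24], [0.06, 2.45], [-1.56, 4.7], [0.09, 2.05], [-2.69, 2.69]. Speed limits (rad/s): [2.57, 2.57, 3.14, 3.14, 3.14, 3.14, 3.14].

### API

Orientations are given as a unit quaternion [w, x, y, z].
In Python, from rig import bot gives the robot as it stands. The module is installed in compiled form; this text tells all that it offers.
- The arm moves only by the tool move_arm, never from a script. Its argument "commands" is a list of rows, each an object of numbers: "tx", "ty", "tz": the shift along the tool's x, y, z in units of 0.75 m (1.0 is 0.75 m); "wx", "wy", "wz": the turn, a rotation vector about the tool's x, y, z in units of 0.5 rad (1.0 is 0.5 rad). A call has 1 to 8 rows; each row is the pose to reach, as a shift and turn from the pose commanded when the call began, along the tool's axes at that moment; what a row does not reach only later rows make up. A row lasts 1/8 s, in which the tool goes at most 62.5 mm and 10.7 degrees, less where a joint would pass 70% of its speed; a pose out of reach is approached as far as the arm can. A call with a number of a shift or a turn outside -1 to 1 is refused whole. A call with a gripper value outside its range is refused whole. "gripper" is the closure in counts, from 0 (fully open) to 255 (shut), set as the call begins (left out, the last holds). The fingers move at their own pace and stop on an object; "newtons" is the grip in N (left out, the last holds). Time passes only in rows, so rows that repeat a pose let the fingers close. It gives the time, the measured TCP pose, the force and the opening at its end, in the units of the state.
- bot.get_obs(): the state, without advancing time (a new reading comes with each control period).
- bot.capture(name): name is "side" or "top" or "wrist"; returns the picture (400x640x3 uint8, red, green, blue); there is no depth.
- bot.calibration(name): a dict with "intrinsics" (3x3 intrinsics, pixels), "cam_to_world" (4x4, takes a point from camera to world coordinates). Camera axes: x right, y down, z forward; pixel columns grow to the right and rows downward; lengths in mm; the calibration is good to about 2 mm. A picture is of the moment at which its call begins: read the wrist's pose just before it. calibration takes no time and is no camera call; for the wrist camera it gives the pose at the moment of the call.
- bot.hand_in(): hands the job in, once; it reports no verdict.
The state is a dict: "time_s": time; "joint_pos": joint angles; "joint_vel": joint speeds; "joint_torque": joint torques, N m; "ee_pos": TCP position; "orientation": TCP orientation; "ft_force": force on the tool from outside, world axes, zero at the start; "torque": the same for the moment, N m; "grip_width": finger opening in mm.
Only numpy, scipy, OpenCV 4.12 (cv2) and the standard library are available. Lean on these libraries where they do the work, as an engineer would, in place of code of your own. Each camera call takes 0.05 s, during which the arm holds its last target.

## Working session

There is one attempt and no reset: what is moved stays moved. The work goes in short steps, Python scripts to look and compute and a tool call to move; the robot and the scene stay as the last step left them, time stands still between calls to the robot, and variables do not carry over. Pictures are saved under pics/ and viewed, and the job is handed in when it is done.

Besides the shell and the picture viewer there is one more tool, called after "Emit:" in YAML: its name, and indented under it one key for each argument. move_arm: Moves the arm, as the interface text tells. Its arguments: {"type":"object","properties":{"commands":{"type":"array","items":{"type":"object","properties":{"tx":{"type":"number"},"ty":{"type":"number"},"tz":{"type":"number"},"wx":{"type":"number"},"wy":{"type":"number"},"wz":{"type":"number"}}}},"gripper":{"type":"number"},"newtons":{"type":"number"}},"required":["commands"]}

```bash
mkdir -p pics; python3 - <<'E'
from rig import bot
import cv2
o=bot.get_obs();print(o)
for n in ("side","top","wrist"):
    c=bot.calibration(n);print(n,c)
    cv2.imwrite(f"pics/{n}0.png",bot.capture(n)[:,:,::-1])
E
```

```text
{'time_s': 0.0, 'joint_pos': array([-1.30793152,  0.32183519, -0.07009796,  1.45168383,  0.02261555,
        1.37079976, -0.0569021 ]), 'joint_vel': array([-4.75738074e-05, -1.30337273e-03, -1.11447468e-03,  9.06676962e-04,
       -2.42509312e-04, -2.02956015e-04, -1.15148418e-03]), 'joint_torque': array([ 4.14947754e-04, -4.91282988e+01, -4.03995272e-01, -3.12522161e+01,
       -6.41465862e-02,  4.35140566e-02,  1.51368263e-04]), 'ee_pos': array([159.94279042, 629.43648739, 221.44928366]), 'orientation': array([ 0.70159932,  0.08702555,  0.70169193, -0.08839333]), 'ft_force': array([ 0.04758232,  0.9383959 , -0.0933933 ]), 'torque': array([-0.01654534, -0.00365931, -0.012337  ]), 'grip_width': 86.8823640765908}
side {'intrinsics': array([[486.37230229,   0.        , 316.57003788],
       [  0.        , 486.37230229, 195.67732131],
       [  0.        ,   0.        ,   1.        ]]), 'cam_to_world': array([[-8.83359049e-01, -3.47910724e-01,  3.14061966e-01,
         2.58339146e+02],
       [-4.68410063e-01,  6.78749986e-01, -5.65588604e-01,
         5.72043599e+02],
       [-1.639521
[... 520 characters left out ...]
  [ 2.95407400e-02, -1.73902345e-01, -9.84319724e-01,
         9.66198269e+02],
       [ 0.00000000e+00,  0.00000000e+00,  0.00000000e+00,
         1.00000000e+00]])}
wrist {'intrinsics': array([[294.51779039,   0.        , 322.32738556],
       [  0.        , 294.51779039, 200.79318747],
       [  0.        ,   0.        ,   1.        ]]), 'cam_to_world': array([[ 2.46244662e-01,  9.29486798e-01,  2.74623122e-01,
         8.40253745e+01],
       [ 9.69207094e-01, -2.35835705e-01, -7.08458179e-02,
         6.48717173e+02],
       [-1.08431481e-03,  2.83612083e-01, -9.58938481e-01,
         3.83084883e+02],
       [ 0.00000000e+00,  0.00000000e+00,  0.00000000e+00,
         1.00000000e+00]])}
```

View pics/side0.png

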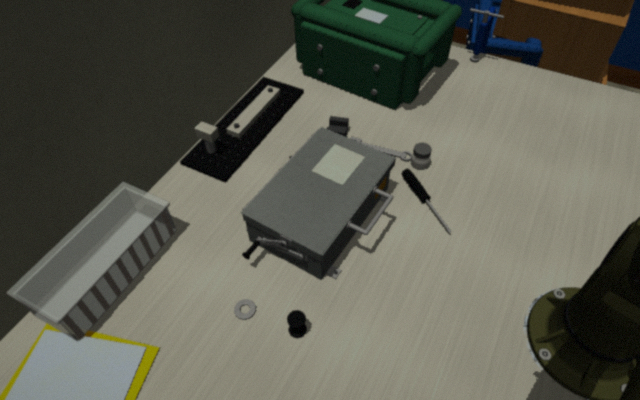

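View pics/top0.png

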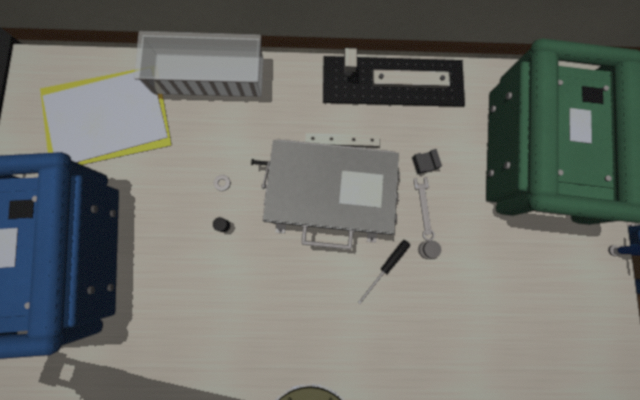

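View pics/wrist0.png

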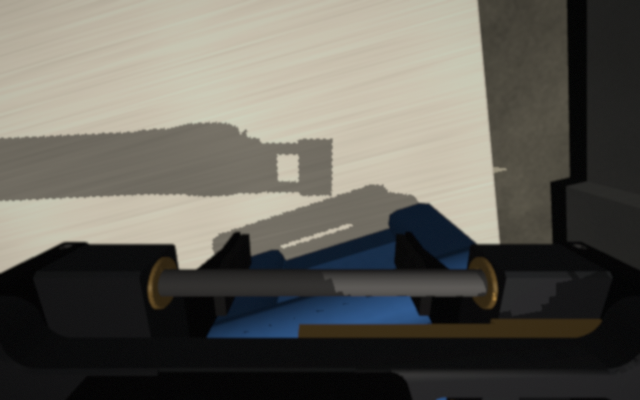

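The top view shows the box straight ahead of the robot, with its handle (≈329,243) towards the base and the stay knob (≈256,162) on the +y side. I'll enlarge both views to measure.

```bash
python3 - <<'E'
import cv2
a=cv2.imread("pics/top0.png")[120:270,230:430]; cv2.imwrite("pics/top0c.png",cv2.resize(a,None,fx=4,fy=4,interpolation=cv2.INTER_CUBIC))
a=cv2.imread("pics/side0.png")[120:290,230:430]; cv2.imwrite("pics/side0c.png",cv2.resize(a,None,fx=3.5,fy=3.5,interpolation=cv2.INTER_CUBIC))
E
```

```text
(no output)
```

View pics/top0c.png

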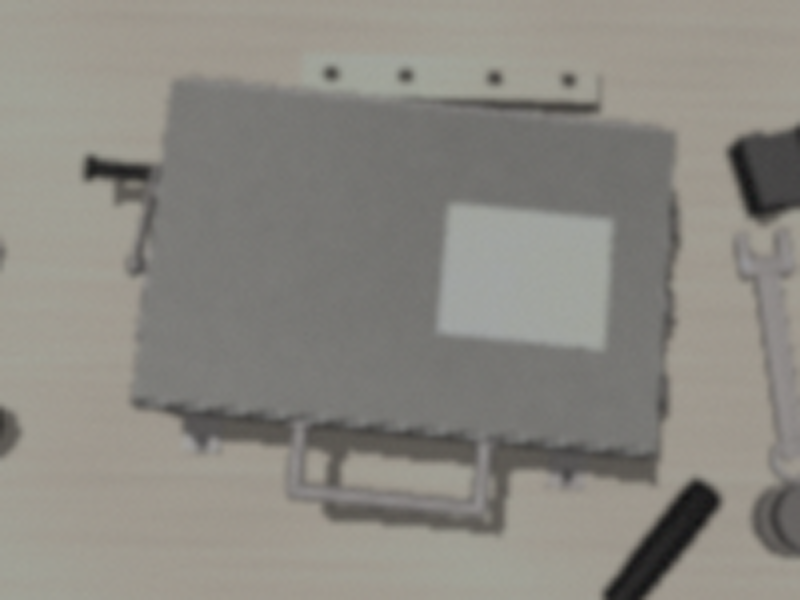

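View pics/side0c.png

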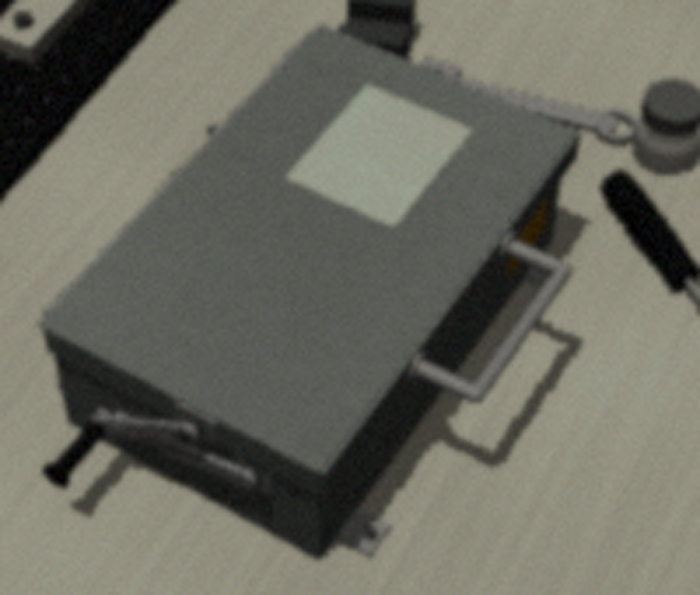

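```bash
cat > h.py <<'E'
import numpy as np, cv2
from scipy.spatial.transform import Rotation as R
from rig import bot
def proj(n,P,c=None):
    c=c or bot.calibration(n); T=np.linalg.inv(c["cam_to_world"]); p=T[:3,:3]@np.asarray(P,float)+T[:3,3]
    q=c["intrinsics"]@p; return q[:2]/q[2]
def ray(n,uv,c=None):
    c=c or bot.calibration(n); d=np.linalg.inv(c["intrinsics"])@[uv[0],uv[1],1.]; d=c["cam_to_world"][:3,:3]@d
    return c["cam_to_world"][:3,3],d
def atz(n,uv,z,c=None):
    o,d=ray(n,uv,c); return o+d*(z-o[2])/d[2]
def tri(views):
    A=np.zeros((3,3));b=np.zeros(3)
    for n,uv in views:
        o,d=ray(n,uv);d=d/np.linalg.norm(d);M=np.eye(3)-np.outer(d,d);A+=M;b+=M@o
    return np.linalg.solve(A,b)
E
python3 - <<'E'
from h import *
from scipy.optimize import least_squares
ob=[("top",(273.75,140),(98,155)),("top",(399,153),(98,-155)),("top",(394.5,233.2),(-102,-155)),("top",(263.2,220.5),(-102,155)),
("side",(322.9,255.1),(-102,155)),("side",(242.9,212),(98,155)),("side",(395.1,160),(-102,-155)),("side",(322,127.7),(98,-155))]
def B(p,q,z):
    c,s=np.cos(p[2]),np.sin(p[2]); return [p[0]+c*q[0]-s*q[1],p[1]+s*q[0]+c*q[1],z]
def f(p): return np.concatenate([proj(n,B(p,q,104))-uv for n,uv,q in ob])
r=least_squares(f,[560,0,0]);print(r.x,r.fun.reshape(-1,2).round(1))
for n,uv,q in ob: print(n,q,atz(n,uv,104).round(1))
p=r.x
print("handle", B(p,(98-240,0),92), "foot",B(p,(-52,150),67))
# handle bar from images
print(tri([("top",(230+290/4,120+490/4)),("side",(230+478/3.5,120+394/3.5))]),tri([("top",(230+488/4,120+512/4)),("side",(230+567/3.5,120+267/3.5))]))
print("knob tip",tri([("top",(230+90/4,120+167/4)),("side",(230+57/3.5,120+470/3.5))]),"base",tri([("top",(230+155/4,120+171/4)),("side",(230+98/3.5,120+428/3.5))]))
E
```

```text
[ 5.88979897e+02 -4.52984930e+01 -8.39456374e-02] [[-0.5  0. ]
 [ 0.4  0.3]
 [-0.4  1.6]
 [-0.4  0.9]
 [-0.1  0.4]
 [-2.1  0. ]
 [ 1.1 -2.5]
 [-0.7 -1.4]]
top (98, 155) [699.8  99.7 104. ]
top (98, -155) [ 674.3 -207.1  104. ]
top (-102, -155) [ 478.1 -192.2  104. ]
top (-102, 155) [502.4 117.  104. ]
side (-102, 155) [500.5 116.9 104. ]
side (98, 155) [695.7  98.9 104. ]
side (-102, -155) [ 473.5 -182.7  104. ]
side (98, -155) [ 669.7 -204.1  104. ]
handle [np.float64(447.4799309666778), np.float64(-33.39220765332101), 92] foot [np.float64(549.740069964269), np.float64(108.53335020076429), 67]
[451.87357913  23.53865909  94.08106454] [442.65252188 -93.58553741  88.15549741]
knob tip [657.38551436 157.14925394  52.18724774] base [656.98686929 116.4228387   43.8089109 ]
```

```bash
cat >> h.py <<'E'
BP=np.array([589.0,-45.3,-0.084])
bx=np.array([np.cos(BP[2]),np.sin(BP[2]),0]); by=np.array([-bx[1],bx[0],0]); bz=np.array([0,0,1.])
def W(x,y,z): return np.array([BP[0],BP[1],0])+bx*x+by*y+bz*z
HNG=(98,102) # box x, z
def down(tiltdir=None,ang=0,yaxis=bx):
    x=-bz*np.cos(ang)+(np.asarray(tiltdir)*np.sin(ang) if tiltdir is not None else 0)
    y=yaxis-x*(x@yaxis); y/=np.linalg.norm(y); return np.column_stack([x,y,np.cross(x,y)])
def pose():
    o=bot.get_obs(); q=o["orientation"]; return o["ee_pos"],R.from_quat([q[1],q[2],q[3],q[0]]).as_matrix(),o
def rows(targets,p0=None,R0=None):
    """targets: list of (TCP pos, Rmat or None)"""
    p,Rm,o=pose()
    for t,Rt in targets:
        d=Rm.T@(np.asarray(t)-p)/750; w=R.from_matrix(Rm.T@(Rm if Rt is None else Rt)).as_rotvec()/0.5
        print(dict(zip(["tx","ty","tz","wx","wy","wz"],[float(round(v,3)) for v in [*d,*w]])), "dist",round(float(np.linalg.norm(d)*750)))
def st():
    p,Rm,o=pose(); print("t",round(o["time_s"],2),"p",p.round(1),"x",Rm[:,0].round(3),"y",Rm[:,1].round(3),"f",o["ft_force"].round(1),"w",round(o["grip_width"],1),"q",o["joint_pos"].round(2))
E
python3 - <<'E'
from h import *
st();D=down()
print(D, W(98-240,0,92))
rows([((160,620,340),None),((170,470,350),None),((300,350,330),None),((430,150,300),D)])
E
```

```text
t 0.15 p [160.  629.6 221.7] x [-0.    -0.001 -1.   ] y [ 0.246  0.969 -0.001] f [ 0.6  0.6 -0. ] w 87.2 q [-1.31  0.32 -0.07  1.45  0.02  1.37 -0.06]
[[ 0.          0.99647407 -0.08390125]
 [ 0.         -0.08390125 -0.99647407]
 [-1.          0.         -0.        ]] [447.5006815  -33.38602238  92.        ]
{'tx': -0.158, 'ty': -0.013, 'tz': 0.003, 'wx': 0.0, 'wy': 0.0, 'wz': 0.0} dist 119
{'tx': -0.171, 'ty': -0.203, 'tz': 0.065, 'wx': 0.0, 'wy': 0.0, 'wz': 0.0} dist 205
{'tx': -0.144, 'ty': -0.316, 'tz': 0.273, 'wx': 0.0, 'wy': 0.0, 'wz': 0.0} dist 331
{'tx': -0.104, 'ty': -0.531, 'tz': 0.506, 'wx': 2.812, 'wy': 0.002, 'wz': 0.002} dist 556
```

Emit:
move_arm:
  commands:
    - {"tx": -0.08, "ty": 0, "tz": 0}
    - {"tx": -0.16, "ty": 0, "tz": 0}
    - {"tx": -0.17, "ty": -0.08, "tz": 0.02, "wx": 0.1}
    - {"tx": -0.17, "ty": -0.16, "tz": 0.05, "wx": 0.3}
    - {"tx": -0.17, "ty": -0.22, "tz": 0.1, "wx": 0.5}
    - {"tx": -0.16, "ty": -0.26, "tz": 0.18, "wx": 0.7}
    - {"tx": -0.15, "ty": -0.3, "tz": 0.25, "wx": 0.9}
    - {"tx": -0.144, "ty": -0.32, "tz": 0.27, "wx": 1.0}
  gripper: 160
  newtons: 30

```text
invalid input
```

```bash
python3 - <<'E'
from h import *
st();D=down()
rows([((430,120,310),None),(W(-142,0,240),D),(W(-142,0,130),D),(W(-142,0,73),D)])
E
```

```text
t 0.15 p [160.  629.6 221.7] x [-0.    -0.001 -1.   ] y [ 0.246  0.969 -0.001] f [ 0.6  0.6 -0. ] w 87.2 q [-1.31  0.32 -0.07  1.45  0.02  1.37 -0.06]
{'tx': -0.117, 'ty': -0.57, 'tz': 0.516, 'wx': 0.0, 'wy': 0.0, 'wz': 0.0} dist 583
{'tx': -0.023, 'ty': -0.762, 'tz': 0.589, 'wx': 2.812, 'wy': 0.002, 'wz': 0.002} dist 723
{'tx': 0.123, 'ty': -0.762, 'tz': 0.589, 'wx': 2.812, 'wy': 0.002, 'wz': 0.002} dist 728
{'tx': 0.199, 'ty': -0.762, 'tz': 0.589, 'wx': 2.812, 'wy': 0.002, 'wz': 0.002} dist 738
```

Emit:
move_arm:
  commands:
    - {"tx": -0.08, "ty": 0, "tz": 0, "wx": 0, "wy": 0, "wz": 0}
    - {"tx": -0.16, "ty": 0, "tz": 0, "wx": 0, "wy": 0, "wz": 0}
    - {"tx": -0.17, "ty": -0.08, "tz": 0.02, "wx": 0.1, "wy": 0, "wz": 0}
    - {"tx": -0.17, "ty": -0.16, "tz": 0.05, "wx": 0.3, "wy": 0, "wz": 0}
    - {"tx": -0.17, "ty": -0.22, "tz": 0.1, "wx": 0.5, "wy": 0, "wz": 0}
    - {"tx": -0.16, "ty": -0.26, "tz": 0.18, "wx": 0.7, "wy": 0, "wz": 0}
    - {"tx": -0.15, "ty": -0.3, "tz": 0.25, "wx": 0.9, "wy": 0, "wz": 0}
    - {"tx": -0.144, "ty": -0.32, "tz": 0.27, "wx": 1.0, "wy": 0, "wz": 0}
  gripper: 160
  newtons: 30

```text
time_s: 1.15
ee_pos: [300.1, 344.2, 330.3]
orientation: [0.657, 0.261, 0.657, -0.261]
ft_force: [-0.2, 0.5, 0.4]
grip_width: 32.8
```

```bash
python3 - <<'E'
from h import *
st();D=down()
rows([((430,120,310),None),(W(-142,0,240),D),(W(-142,0,130),D),(W(-142,0,73),D)])
E
```

```text
t 1.15 p [300.1 344.2 330.3] x [ 0. -0. -1.] y [0.687 0.727 0.   ] f [-0.2  0.5  0.4] w 32.8 q [-1.08 -0.13  0.15  1.73  0.02  1.54 -0.12]
{'tx': 0.027, 'ty': -0.098, 'tz': 0.331, 'wx': 0.0, 'wy': 0.0, 'wz': 0.0} dist 260
{'tx': 0.121, 'ty': -0.231, 'tz': 0.489, 'wx': 1.796, 'wy': 0.001, 'wz': -0.001} dist 415
{'tx': 0.267, 'ty': -0.231, 'tz': 0.488, 'wx': 1.796, 'wy': 0.001, 'wz': -0.001} dist 452
{'tx': 0.343, 'ty': -0.231, 'tz': 0.488, 'wx': 1.796, 'wy': 0.001, 'wz': -0.001} dist 480
```

Emit:
move_arm:
  commands:
    - {"tx": 0.01, "ty": -0.03, "tz": 0.07, "wx": 0.2, "wy": 0, "wz": 0}
    - {"tx": 0.02, "ty": -0.06, "tz": 0.15, "wx": 0.4, "wy": 0, "wz": 0}
    - {"tx": 0.027, "ty": -0.08, "tz": 0.23, "wx": 0.6, "wy": 0, "wz": 0}
    - {"tx": 0.03, "ty": -0.1, "tz": 0.31, "wx": 0.8, "wy": 0, "wz": 0}
    - {"tx": 0.06, "ty": -0.15, "tz": 0.38, "wx": 1.0, "wy": 0, "wz": 0}
    - {"tx": 0.09, "ty": -0.2, "tz": 0.44, "wx": 1.0, "wy": 0, "wz": 0}
    - {"tx": 0.121, "ty": -0.231, "tz": 0.488, "wx": 1.0, "wy": 0, "wz": 0}

```text
time_s: 2.02
ee_pos: [447.5, -30.0, 239.4]
orientation: [0.574, 0.414, 0.574, -0.413]
ft_force: [0.3, -0.1, 0.0]
grip_width: 32.2
```

```bash
python3 - <<'E'
from h import *
st();D=down()
rows([(W(-142,0,170),D),(W(-142,0,120),D),(W(-142,0,73),D)])
E
```

```text
t 2.02 p [447.5 -30.  239.4] x [ 0.001  0.001 -1.   ] y [0.949 0.316 0.002] f [ 0.3 -0.1  0. ] w 32.2 q [-0.71 -0.18  0.64  1.92  0.11  1.37  0.23]
{'tx': 0.093, 'ty': -0.002, 'tz': 0.004, 'wx': 0.812, 'wy': -0.002, 'wz': -0.003} dist 69
{'tx': 0.159, 'ty': -0.002, 'tz': 0.004, 'wx': 0.812, 'wy': -0.002, 'wz': -0.003} dist 119
{'tx': 0.222, 'ty': -0.002, 'tz': 0.004, 'wx': 0.812, 'wy': -0.002, 'wz': -0.003} dist 166
```

Emit:
move_arm:
  commands:
    - {"tx": 0.05, "ty": 0, "tz": 0.004, "wx": 0.35, "wy": 0, "wz": 0}
    - {"tx": 0.09, "ty": -0.002, "tz": 0.004, "wx": 0.7, "wy": 0, "wz": 0}
    - {"tx": 0.1, "ty": -0.002, "tz": 0.004, "wx": 0.812, "wy": 0, "wz": 0}
    - {"tx": 0.1, "ty": -0.002, "tz": 0.004, "wx": 0.812, "wy": 0, "wz": 0}

```text
time_s: 2.52
ee_pos: [446.3, -31.3, 164.1]
orientation: [-0.479, -0.52, -0.479, 0.521]
ft_force: [0.4, -0.2, 0.2]
grip_width: 32.4
```

```bash
python3 - <<'E'
from h import *
st();D=down()
rows([(W(-142,0,120),D),(W(-142,0,73),D)])
for n in ("wrist","top"):
    cv2.imwrite(f"pics/{n}1.png",bot.capture(n)[:,:,::-1])
a=cv2.imread("pics/wrist1.png")
for s in(-55,0,55):
    print(proj("wrist",W(-142,s,92)))
E
```

```text
t 2.52 p [446.3 -31.3 164.1] x [-0.002 -0.    -1.   ] y [ 0.997 -0.082 -0.002] f [ 0.4 -0.2  0.2] w 32.4 q [-0.66 -0.12  0.64  2.02  0.07  1.21 -0.14]
{'tx': 0.059, 'ty': 0.002, 'tz': 0.003, 'wx': 0.003, 'wy': 0.001, 'wz': 0.003} dist 44
{'tx': 0.122, 'ty': 0.002, 'tz': 0.003, 'wx': 0.003, 'wy': 0.001, 'wz': 0.003} dist 91
[323.16766192 270.96855547]
[323.33841049 212.62441244]
[323.53200558 146.47370116]
```

View pics/wrist1.png

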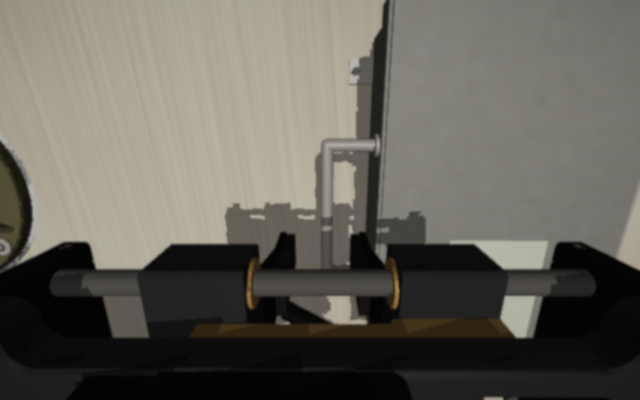

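View pics/top1.png

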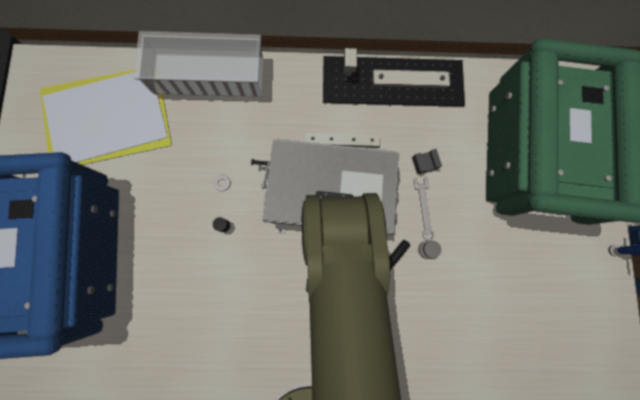

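The handle bar shows at column ≈326 with its corner at (326,147), about 2 mm off my model. I'll descend and grip it.

Emit:
move_arm:
  commands:
    - {"tx": 0.06, "ty": 0.004, "tz": 0.002, "wx": 0, "wy": 0, "wz": 0}
    - {"tx": 0.1, "ty": 0.004, "tz": 0.002, "wx": 0, "wy": 0, "wz": 0}
    - {"tx": 0.12, "ty": 0.004, "tz": 0.002, "wx": 0, "wy": 0, "wz": 0}
    - {"tx": 0.12, "ty": 0.004, "tz": 0.002, "wx": 0, "wy": 0, "wz": 0}

```text
time_s: 3.12
ee_pos: [449.7, -33.5, 74.7]
orientation: [-0.479, -0.52, -0.479, 0.521]
ft_force: [-0.1, -0.3, 1.7]
grip_width: 32.1
```

Emit:
move_arm:
  commands:
    - {"tx": 0, "ty": 0, "tz": 0, "wx": 0, "wy": 0, "wz": 0}
    - {"tx": 0, "ty": 0, "tz": 0, "wx": 0, "wy": 0, "wz": 0}
    - {"tx": 0, "ty": 0, "tz": 0, "wx": 0, "wy": 0, "wz": 0}
  gripper: 255
  newtons: 25

```text
time_s: 3.5
ee_pos: [449.8, -33.4, 75.4]
orientation: [0.478, 0.521, 0.479, -0.52]
ft_force: [-10.1, 0.8, 6.9]
grip_width: 10.1
```

```bash
python3 - <<'E'
from h import *
st()
p,Rm,o=pose()
g=p-19*bz   # fingers tip below; grasp = p+19 up
h=W(98,0,102); d=p+19*bz-h
u0=-d@bx; z0=d[2]; rad=np.hypot(u0,z0); a0=np.arctan2(z0,u0); print(u0,z0,rad,a0)
off=p-(h-bx*rad*np.cos(a0)+bz*rad*np.sin(a0))
T=[]
for th in np.linspace(0,1.30,17)[1:]:
    T.append((h-bx*rad*np.cos(a0+th)+bz*rad*np.sin(a0+th)+off,down())); 
rows(T)
E
```

```text
t 3.5 p [449.8 -33.4  75.4] x [ 0.     0.001 -1.   ] y [ 0.996 -0.084  0.   ] f [-10.1   0.8   6.9] w 10.1 q [-0.65  0.02  0.68  2.12 -0.01  1.01 -0.05]
237.659381486003 -7.578593537814186 237.78018565120374 -0.031877665551188254
{'tx': -0.026, 'ty': 0.0, 'tz': -0.0, 'wx': 0.0, 'wy': -0.002, 'wz': -0.0} dist 19
{'tx': -0.051, 'ty': 0.003, 'tz': -0.0, 'wx': 0.0, 'wy': -0.002, 'wz': -0.0} dist 39
{'tx': -0.077, 'ty': 0.007, 'tz': -0.0, 'wx': 0.0, 'wy': -0.002, 'wz': -0.0} dist 58
{'tx': -0.102, 'ty': 0.013, 'tz': -0.0, 'wx': 0.0, 'wy': -0.002, 'wz': -0.0} dist 77
{'tx': -0.126, 'ty': 0.022, 'tz': -0.0, 'wx': 0.0, 'wy': -0.002, 'wz': -0.0} dist 96
{'tx': -0.15, 'ty': 0.032, 'tz': -0.0, 'wx': 0.0, 'wy': -0.002, 'wz': -0.0} dist 115
{'tx': -0.172, 'ty': 0.044, 'tz': -0.0, 'wx': 0.0, 'wy': -0.002, 'wz': -0.0} dist 133
{'tx': -0.194, 'ty': 0.059, 'tz': -0.0, 'wx': 0.0, 'wy': -0.002, 'wz': -0.0} dist 152
{'tx': -0.214, 'ty': 0.074, 'tz': -0.0, 'wx': 0.0, 'wy': -0.002, 'wz': -0.0} dist 170
{'tx': -0.233, 'ty': 0.092, 'tz': -0.0, 'wx': 0.0, 'wy': -0.002, 'wz': -0.0} dist 188
{'tx': -0.251, 'ty': 0.111, 'tz': -0.0, 'wx': 0.0, 'wy': -0.002, 'wz': -0.0} dist 206
{'tx': -0.267, 'ty': 0.131, 'tz': -0.0, 'wx': 0.0, 'wy': -0.002, 'wz': -0.0} dist 223
{'tx': -0.281, 'ty': 0.152, 'tz': -0.0, 'wx': 0.0, 'wy': -0.002, 'wz': -0.0} dist 240
{'tx': -0.293, 'ty': 0.175, 'tz': -0.0, 'wx': 0.0, 'wy': -0.002, 'wz': -0.0} dist 256
{'tx': -0.304, 'ty': 0.198, 'tz': -0.0, 'wx': 0.0, 'wy': -0.002, 'wz': -0.0} dist 272
{'tx': -0.313, 'ty': 0.222, 'tz': -0.0, 'wx': 0.0, 'wy': -0.002, 'wz': -0.0} dist 288
```

Emit:
move_arm:
  commands:
    - {"tx": -0.026, "ty": 0.0, "tz": 0, "wx": 0, "wy": 0, "wz": 0}
    - {"tx": -0.051, "ty": 0.003, "tz": 0, "wx": 0, "wy": 0, "wz": 0}
    - {"tx": -0.077, "ty": 0.007, "tz": 0, "wx": 0, "wy": 0, "wz": 0}
    - {"tx": -0.102, "ty": 0.013, "tz": 0, "wx": 0, "wy": 0, "wz": 0}
    - {"tx": -0.126, "ty": 0.022, "tz": 0, "wx": 0, "wy": 0, "wz": 0}
    - {"tx": -0.15, "ty": 0.032, "tz": 0, "wx": 0, "wy": 0, "wz": 0}
    - {"tx": -0.172, "ty": 0.044, "tz": 0, "wx": 0, "wy": 0, "wz": 0}
    - {"tx": -0.194, "ty": 0.059, "tz": 0, "wx": 0, "wy": 0, "wz": 0}

```text
time_s: 4.5
ee_pos: [487.7, -36.6, 218.8]
orientation: [-0.475, -0.517, -0.483, 0.524]
ft_force: [-16.0, 1.4, 3.0]
grip_width: 9.1
```

```bash
python3 - <<'E'
from h import *
st()
p,Rm,o=pose()
h=W(98,0,102); d=p+19*bz-h
u0=-d@bx; z0=d[2]; print(np.hypot(u0,z0), np.arctan2(z0,u0))
for n in ("wrist","top","side"):
    cv2.imwrite(f"pics/{n}2.png",bot.capture(n)[:,:,::-1])
E
```

```text
t 4.5 p [487.7 -36.6 218.8] x [-0.015  0.002 -1.   ] y [ 0.996 -0.084 -0.015] f [-16.    1.4   3. ] w 9.1 q [-0.67 -0.03  0.68  1.85  0.02  1.33 -0.07]
241.48725567313198 0.5973721476640388
```

View pics/side2.png

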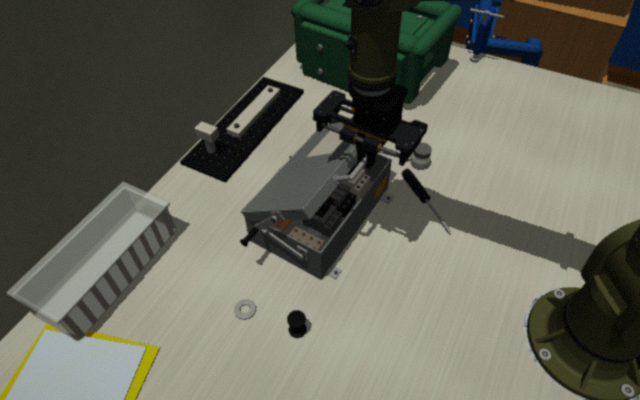

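```bash
cat >> h.py <<'E'
def arc(angs,rad=240.,Rt=None,gp=19):
    h=W(98,0,102)
    rows([(h-bx*rad*np.cos(a)+bz*rad*np.sin(a)-gp*bz,Rt if Rt is not None else down()) for a in angs])
def ang():
    p,Rm,o=pose(); h=W(98,0,102); d=p-19*Rm[:,0]-h; u0=-d@bx; print("handle rad",np.hypot(u0,d[2]).round(1),"ang",np.arctan2(d[2],u0).round(4))
E
python3 - <<'E'
from h import *
p,Rm,_=pose()
arc(np.linspace(0.6,1.26,9)[1:],240)
E
```

```text
{'tx': -0.02, 'ty': 0.017, 'tz': 0.0, 'wx': 0.0, 'wy': -0.001, 'wz': 0.028} dist 19
{'tx': -0.04, 'ty': 0.034, 'tz': 0.0, 'wx': 0.0, 'wy': -0.001, 'wz': 0.028} dist 39
{'tx': -0.058, 'ty': 0.053, 'tz': 0.0, 'wx': 0.0, 'wy': -0.001, 'wz': 0.028} dist 59
{'tx': -0.075, 'ty': 0.073, 'tz': 0.0, 'wx': 0.0, 'wy': -0.001, 'wz': 0.028} dist 79
{'tx': -0.09, 'ty': 0.095, 'tz': 0.0, 'wx': 0.0, 'wy': -0.001, 'wz': 0.028} dist 98
{'tx': -0.104, 'ty': 0.117, 'tz': 0.0, 'wx': 0.0, 'wy': -0.001, 'wz': 0.028} dist 117
{'tx': -0.115, 'ty': 0.141, 'tz': 0.0, 'wx': 0.0, 'wy': -0.001, 'wz': 0.028} dist 137
{'tx': -0.124, 'ty': 0.166, 'tz': 0.0, 'wx': 0.0, 'wy': -0.001, 'wz': 0.028} dist 155
```

Emit:
move_arm:
  commands:
    - {"tx": -0.02, "ty": 0.017, "tz": 0, "wx": 0, "wy": 0, "wz": 0}
    - {"tx": -0.04, "ty": 0.034, "tz": 0, "wx": 0, "wy": 0, "wz": 0}
    - {"tx": -0.058, "ty": 0.053, "tz": 0, "wx": 0, "wy": 0, "wz": 0}
    - {"tx": -0.075, "ty": 0.073, "tz": 0, "wx": 0, "wy": 0, "wz": 0}
    - {"tx": -0.09, "ty": 0.095, "tz": 0, "wx": 0, "wy": 0, "wz": 0}
    - {"tx": -0.104, "ty": 0.117, "tz": 0, "wx": 0, "wy": 0, "wz": 0}
    - {"tx": -0.115, "ty": 0.141, "tz": 0, "wx": 0, "wy": 0, "wz": 0}
    - {"tx": -0.122, "ty": 0.16, "tz": 0, "wx": 0, "wy": 0, "wz": 0}

```text
time_s: 5.65
ee_pos: [611.9, -47.0, 315.0]
orientation: [-0.477, -0.52, -0.48, 0.521]
ft_force: [-8.3, 1.8, 12.4]
grip_width: 8.9
```

```bash
python3 - <<'E'
from h import *
st();ang()
arc([1.25,1.27,1.29,1.305,1.318])
for n in ("wrist","top","side"):
    cv2.imwrite(f"pics/{n}3.png",bot.capture(n)[:,:,::-1])
a=cv2.imread("pics/side3.png")[120:290,200:430]; cv2.imwrite("pics/side3c.png",cv2.resize(a,None,fx=3.4,fy=3.4,interpolation=cv2.INTER_CUBIC))
E
```

```text
t 5.65 p [611.9 -47.  315. ] x [-0.003  0.002 -1.   ] y [ 0.997 -0.083 -0.003] f [-8.3  1.8 12.4] w 8.9 q [-0.56  0.26  0.74  1.42 -0.17  1.53  0.09]
handle rad 243.8 ang 1.2584
{'tx': 0.006, 'ty': -0.001, 'tz': 0.0, 'wx': 0.001, 'wy': -0.004, 'wz': 0.006} dist 4
{'tx': 0.004, 'ty': 0.005, 'tz': 0.0, 'wx': 0.001, 'wy': -0.004, 'wz': 0.006} dist 5
{'tx': 0.002, 'ty': 0.011, 'tz': 0.0, 'wx': 0.001, 'wy': -0.004, 'wz': 0.006} dist 9
{'tx': 0.001, 'ty': 0.016, 'tz': 0.0, 'wx': 0.001, 'wy': -0.004, 'wz': 0.006} dist 12
{'tx': -0.001, 'ty': 0.02, 'tz': 0.0, 'wx': 0.001, 'wy': -0.004, 'wz': 0.006} dist 15
```

View pics/side3c.png

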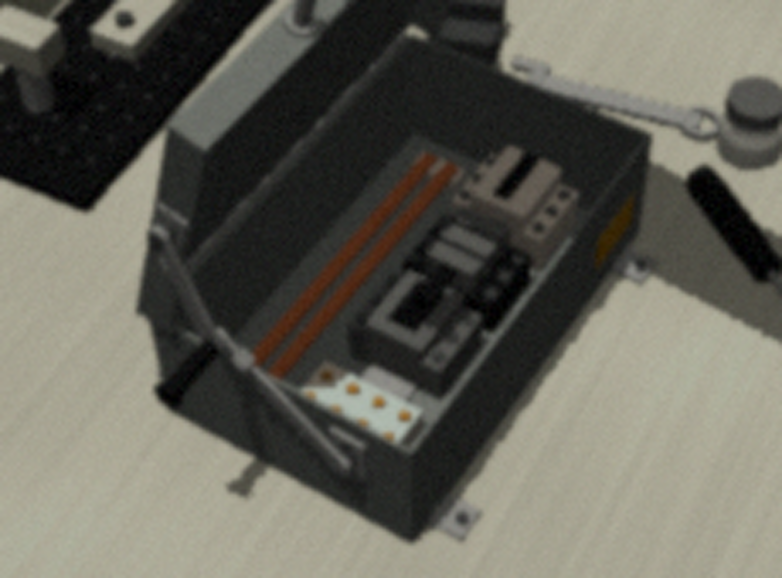

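Emit:
move_arm:
  commands:
    - {"tx": 0.001, "ty": 0.004, "tz": 0, "wx": 0, "wy": 0, "wz": 0}
    - {"tx": 0.002, "ty": 0.008, "tz": 0, "wx": 0, "wy": 0, "wz": 0}
    - {"tx": 0.002, "ty": 0.012, "tz": 0, "wx": 0, "wy": 0, "wz": 0}
    - {"tx": 0.002, "ty": 0.012, "tz": 0, "wx": 0, "wy": 0, "wz": 0}

```text
time_s: 6.3
ee_pos: [621.1, -47.8, 317.4]
orientation: [0.478, 0.522, 0.479, -0.519]
ft_force: [-13.4, 2.2, 28.6]
grip_width: 9.1
```

```bash
python3 - <<'E'
from h import *
st();ang()
cv2.imwrite(f"pics/side4.png",bot.capture("side")[:,:,::-1])
a=cv2.imread("pics/side4.png")[120:290,200:430]; cv2.imwrite("pics/side4c.png",cv2.resize(a,None,fx=3.4,fy=3.4,interpolation=cv2.INTER_CUBIC))
a=cv2.imread("pics/side4.png")[170:270,230:330]; cv2.imwrite("pics/side4d.png",cv2.resize(a,None,fx=6,fy=6,interpolation=cv2.INTER_CUBIC))
E
```

```text
t 6.3 p [621.1 -47.8 317.4] x [ 0.002  0.004 -1.   ] y [ 0.997 -0.083  0.002] f [-13.4   2.2  28.6] w 9.1 q [-0.54  0.28  0.74  1.39 -0.19  1.54  0.1 ]
handle rad 243.4 ang 1.2968
```

View pics/side4d.png

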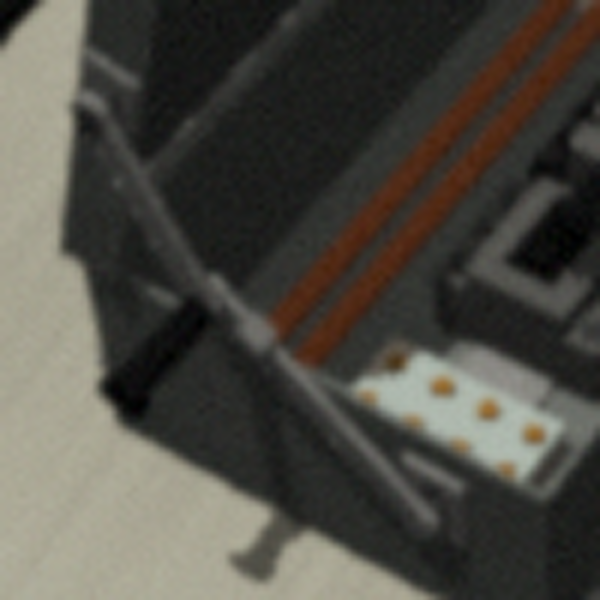

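```bash
cat >> h.py <<'E'
def stay(lid):
    """lid angle -> knob (box x,z), knee bend from straight, rear-bent branch"""
    F=np.array([98-150,67.]); a=1.279-1.36+lid; A=np.array([98-115*np.cos(a),102+115*np.sin(a)])
    L=np.hypot(*(A-F)); 
    cb=(L*L-105**2-81**2)/(2*105*81); b=np.arccos(np.clip(cb,-1,1))
    e=(A-F)/L; t=np.arccos(np.clip((105**2+L*L-81**2)/(2*105*L),-1,1))
    n=np.array([e[1],-e[0]])  # towards hinge side/down
    return F+105*(e*np.cos(t)+n*np.sin(t)),b
E
python3 - <<'E'
from h import *
for l in (1.25,1.28,1.30,1.31,1.32,1.33,1.34,1.35,1.359):
    k,b=stay(l)
    c=lambda P:((proj("side",P)-[230,170])*6).round(0)
    print(l,k.round(1),b.round(2),"knob",c(W(k[0],198,k[1])),c(W(k[0],158,k[1])),"foot",c(W(-52,150,67)))
E
```

```text
1.25 [ 32.4 129.5] 0.67 knob [131. 377.] [205. 293.] foot [439. 496.]
1.28 [ 30.1 132.5] 0.57 knob [135. 374.] [210. 290.] foot [439. 496.]
1.3 [ 28.2 134.8] 0.49 knob [139. 373.] [214. 289.] foot [439. 496.]
1.31 [ 27.  136.1] 0.44 knob [141. 372.] [216. 288.] foot [439. 496.]
1.32 [ 25.7 137.6] 0.39 knob [144. 371.] [219. 286.] foot [439. 496.]
1.33 [ 24.2 139.3] 0.33 knob [147. 370.] [223. 285.] foot [439. 496.]
1.34 [ 22.1 141.4] 0.26 knob [152. 369.] [227. 284.] foot [439. 496.]
1.35 [ 19.1 144.3] 0.16 knob [158. 367.] [234. 282.] foot [439. 496.]
1.359 [ 13.8 148.8] 0.0 knob [170. 366.] [246. 281.] foot [439. 496.]
```

Emit:
move_arm:
  commands:
    - {"tx": -0.001, "ty": 0.003, "tz": 0, "wx": 0, "wy": 0, "wz": 0}
    - {"tx": -0.002, "ty": 0.006, "tz": 0, "wx": 0, "wy": 0, "wz": 0}
    - {"tx": -0.002, "ty": 0.006, "tz": 0, "wx": 0, "wy": 0, "wz": 0}

```text
time_s: 6.72
ee_pos: [624.9, -48.1, 318.5]
orientation: [0.478, 0.521, 0.48, -0.519]
ft_force: [-14.7, 1.6, 27.1]
grip_width: 8.8
```

```bash
python3 - <<'E'
from h import *
st();ang()
cv2.imwrite(f"pics/side5.png",bot.capture("side")[:,:,::-1])
a=cv2.imread("pics/side5.png")[170:270,230:330]; cv2.imwrite("pics/side5d.png",cv2.resize(a,None,fx=6,fy=6,interpolation=cv2.INTER_CUBIC))
E
```

```text
t 6.72 p [624.9 -48.1 318.5] x [ 0.     0.004 -1.   ] y [ 0.997 -0.083  0.   ] f [-14.7   1.6  27.1] w 8.8 q [-0.54  0.29  0.74  1.38 -0.2   1.55  0.1 ]
handle rad 243.5 ang 1.3136
```

View pics/side5d.png

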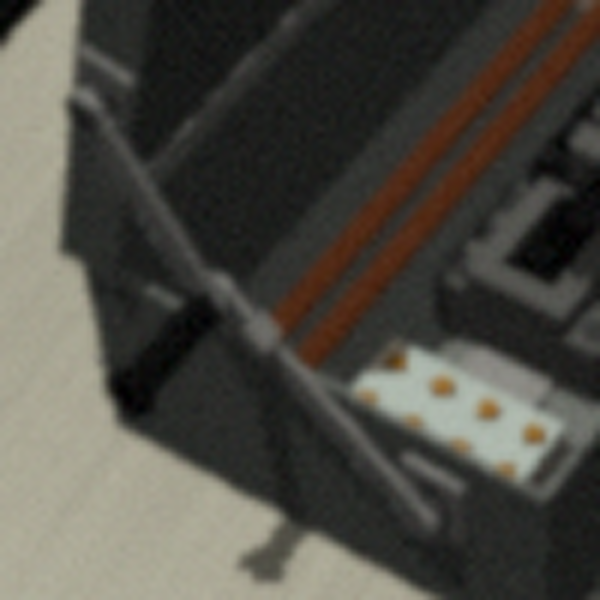

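Emit:
move_arm:
  commands:
    - {"tx": -0.001, "ty": 0.003, "tz": 0, "wx": 0, "wy": 0, "wz": 0}
    - {"tx": -0.002, "ty": 0.006, "tz": 0, "wx": 0, "wy": 0, "wz": 0}
    - {"tx": -0.002, "ty": 0.006, "tz": 0, "wx": 0, "wy": 0, "wz": 0}

```text
time_s: 7.15
ee_pos: [628.2, -48.4, 319.3]
orientation: [0.477, 0.521, 0.48, -0.52]
ft_force: [-17.4, 2.7, 25.7]
grip_width: 8.7
```

```bash
python3 - <<'E'
from h import *
st();ang()
cv2.imwrite(f"pics/side6.png",bot.capture("side")[:,:,::-1])
a=cv2.imread("pics/side6.png")[170:270,230:330]; cv2.imwrite("pics/side6d.png",cv2.resize(a,None,fx=6,fy=6,interpolation=cv2.INTER_CUBIC))
E
```

```text
t 7.15 p [628.2 -48.4 319.3] x [-0.003  0.004 -1.   ] y [ 0.997 -0.083 -0.003] f [-17.4   2.7  25.7] w 8.7 q [-0.53  0.3   0.74  1.37 -0.2   1.55  0.1 ]
handle rad 243.5 ang 1.3278
```

View pics/side6d.png

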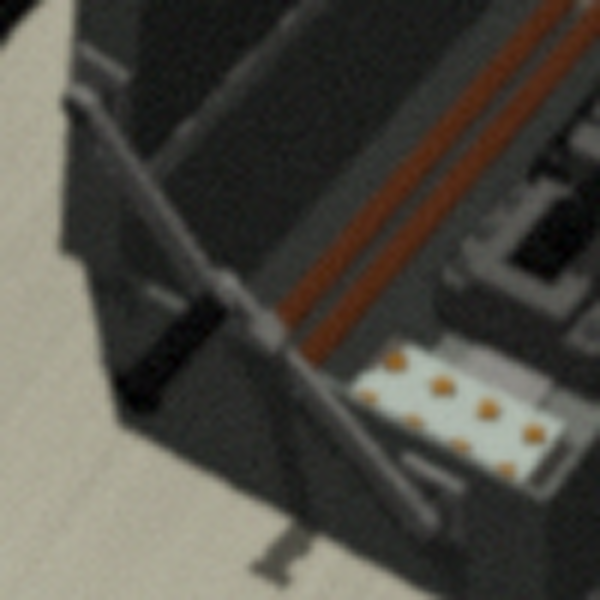

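Emit:
move_arm:
  commands:
    - {"tx": -0.001, "ty": 0.004, "tz": 0, "wx": 0, "wy": 0, "wz": 0}
    - {"tx": -0.001, "ty": 0.004, "tz": 0, "wx": 0, "wy": 0, "wz": 0}

```text
time_s: 7.45
ee_pos: [629.8, -48.5, 319.7]
orientation: [-0.476, -0.52, -0.481, 0.521]
ft_force: [-21.1, 3.7, 26.4]
grip_width: 8.7
```

Emit:
move_arm:
  commands:
    - {"tx": 0, "ty": 0, "tz": 0, "wx": 0, "wy": 0, "wz": 0}
    - {"tx": 0, "ty": 0, "tz": 0, "wx": 0, "wy": 0, "wz": 0}
  gripper: 205

```text
time_s: 7.7
ee_pos: [631.8, -49.4, 315.9]
orientation: [-0.477, -0.52, -0.48, 0.521]
ft_force: [-8.6, 0.3, 6.4]
grip_width: 15.9
```

```bash
python3 - <<'E'
from h import *
st();ang()
cv2.imwrite(f"pics/side7.png",bot.capture("side")[:,:,::-1])
a=cv2.imread("pics/side7.png")[170:270,230:330]; cv2.imwrite("pics/side7d.png",cv2.resize(a,None,fx=6,fy=6,interpolation=cv2.INTER_CUBIC))
cv2.imwrite(f"pics/wrist7.png",bot.capture("wrist")[:,:,::-1])
E
```

```text
t 7.7 p [631.8 -49.4 315.9] x [-0.004  0.002 -1.   ] y [ 0.996 -0.084 -0.004] f [-8.6  0.3  6.4] w 15.9 q [-0.53  0.31  0.74  1.36 -0.21  1.55  0.11]
handle rad 239.3 ang 1.339
```

View pics/side7d.png

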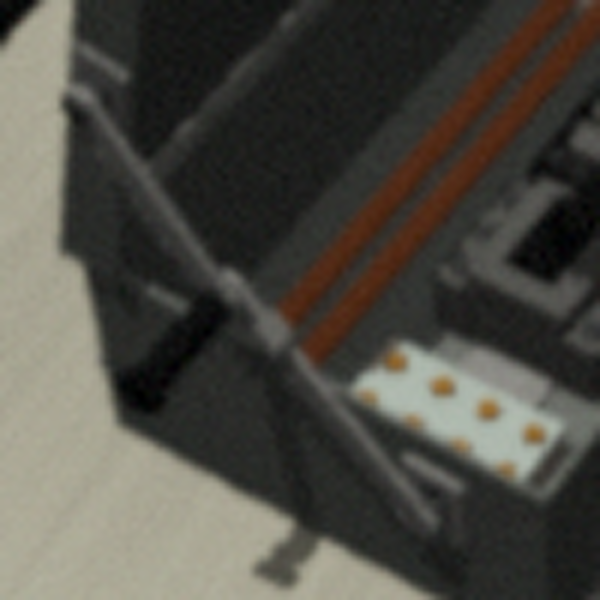

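View pics/wrist7.png

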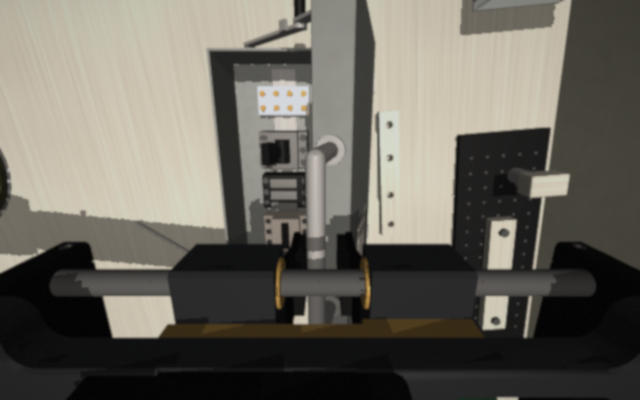

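Emit:
move_arm:
  commands:
    - {"tx": 0, "ty": 0.003, "tz": 0, "wx": 0, "wy": 0, "wz": 0}
    - {"tx": 0, "ty": 0.003, "tz": 0, "wx": 0, "wy": 0, "wz": 0}

```text
time_s: 8.05
ee_pos: [632.8, -49.5, 315.5]
orientation: [-0.476, -0.519, -0.481, 0.522]
ft_force: [-12.8, 0.9, 9.5]
grip_width: 17.4
```

Emit:
move_arm:
  commands:
    - {"tx": 0, "ty": -0.003, "tz": 0, "wx": 0, "wy": 0, "wz": 0}
    - {"tx": 0, "ty": -0.003, "tz": 0, "wx": 0, "wy": 0, "wz": 0}

```text
time_s: 8.3
ee_pos: [632.2, -49.4, 315.2]
orientation: [-0.477, -0.52, -0.48, 0.521]
ft_force: [-7.4, 0.4, 5.7]
grip_width: 17.1
```

Emit:
move_arm:
  commands:
    - {"tx": 0, "ty": -0.003, "tz": 0, "wx": 0, "wy": 0, "wz": 0}
    - {"tx": 0, "ty": -0.003, "tz": 0, "wx": 0, "wy": 0, "wz": 0}

```text
time_s: 8.55
ee_pos: [631.7, -49.1, 314.4]
orientation: [-0.478, -0.52, -0.479, 0.521]
ft_force: [-3.0, -0.5, 2.1]
grip_width: 17.2
```

```bash
python3 - <<'E'
from h import *
st();ang()
cv2.imwrite(f"pics/side8.png",bot.capture("side")[:,:,::-1])
a=cv2.imread("pics/side8.png")[170:270,230:330]; cv2.imwrite("pics/side8d.png",cv2.resize(a,None,fx=6,fy=6,interpolation=cv2.INTER_CUBIC))
cv2.imwrite(f"pics/wrist8.png",bot.capture("wrist")[200:350,220:420,::-1])
E
```

```text
t 8.55 p [631.7 -49.1 314.4] x [-0.  0. -1.] y [ 0.996 -0.084 -0.   ] f [-3.  -0.5  2.1] w 17.2 q [-0.53  0.31  0.74  1.37 -0.2   1.54  0.11]
handle rad 237.8 ang 1.3369
```

View pics/side8d.png

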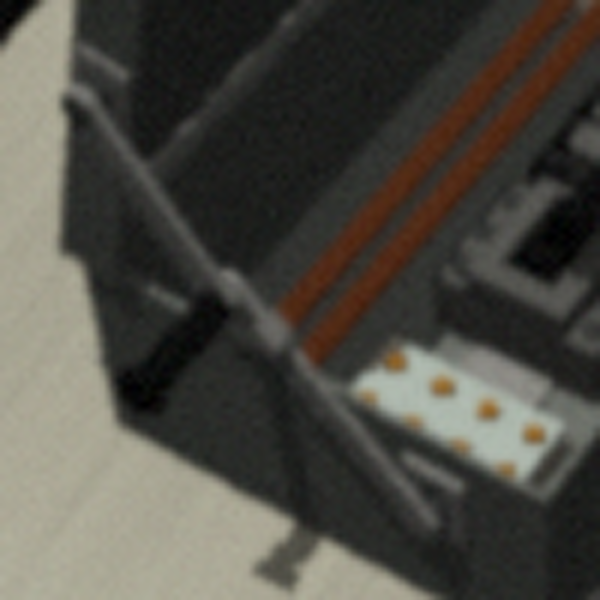

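View pics/wrist8.png

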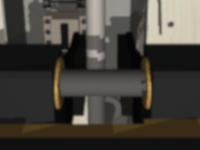

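Emit:
move_arm:
  commands:
    - {"tx": 0, "ty": -0.002, "tz": 0, "wx": 0, "wy": 0, "wz": 0}
    - {"tx": 0, "ty": -0.003, "tz": 0, "wx": 0, "wy": 0, "wz": 0}
    - {"tx": 0, "ty": -0.003, "tz": 0, "wx": 0, "wy": 0, "wz": 0}

```text
time_s: 9.02
ee_pos: [630.2, -48.5, 313.9]
orientation: [0.479, 0.521, 0.479, -0.52]
ft_force: [-0.1, 0.2, 0.1]
grip_width: 17.0
```

```bash
python3 - <<'E'
from h import *
st();ang()
cv2.imwrite(f"pics/side9.png",bot.capture("side")[:,:,::-1])
a=cv2.imread("pics/side9.png")[170:270,230:330]; cv2.imwrite("pics/side9d.png",cv2.resize(a,None,fx=6,fy=6,interpolation=cv2.INTER_CUBIC))
w=bot.capture("wrist");cv2.imwrite(f"pics/wrist9.png",cv2.resize(w[100:350,220:420,::-1],None,fx=2.4,fy=2.4))
E
```

```text
t 9.03 p [630.2 -48.5 313.9] x [ 0.  0. -1.] y [ 0.996 -0.084  0.   ] f [-0.1  0.2  0.1] w 17.0 q [-0.53  0.3   0.74  1.37 -0.2   1.54  0.1 ]
handle rad 237.7 ang 1.3299
```

View pics/side9d.png

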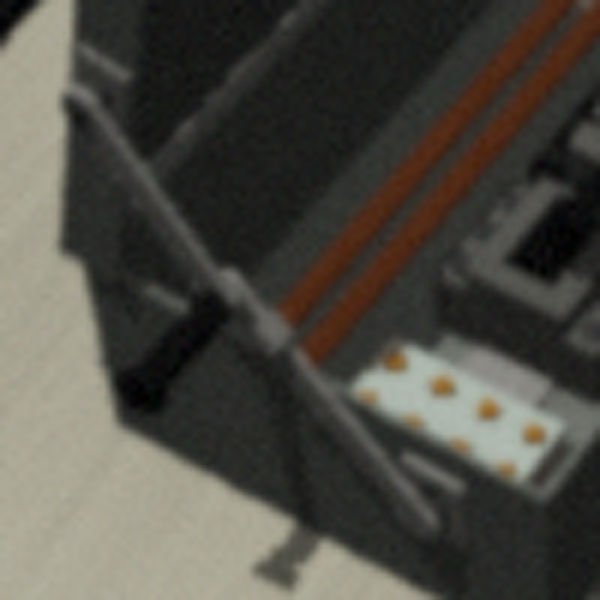

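View pics/wrist9.png

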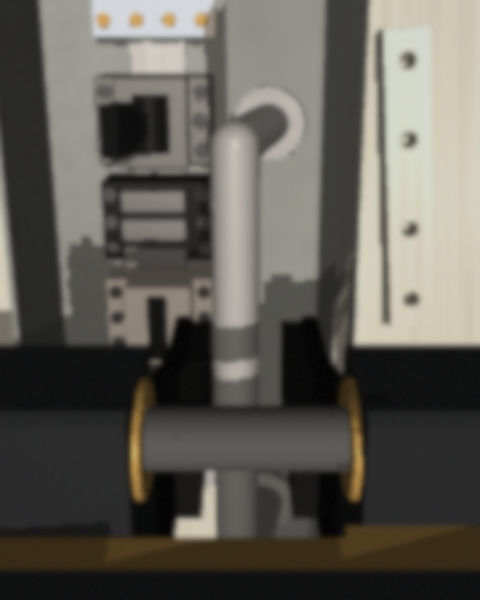

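```bash
python3 - <<'E'
from h import *
k,b=stay(1.34);print(k,b)
D=down(-by,0.6)
g=W(k[0],183,k[1]); T=g+8*D[:,0]
rows([(W(40,0,400),None),(T-150*D[:,0]+bz*60,D),(T-80*D[:,0],D),(T,D)])
print(T)
E
```

```text
[ 22.13521519 141.35704317] 0.2590738635671514
{'tx': -0.115, 'ty': -0.002, 'tz': 0.0, 'wx': 0.0, 'wy': 0.0, 'wz': 0.0} dist 86
{'tx': -0.006, 'ty': -0.025, 'tz': -0.351, 'wx': 0.0, 'wy': -1.2, 'wz': -0.001} dist 264
{'tx': 0.151, 'ty': -0.025, 'tz': -0.298, 'wx': 0.0, 'wy': -1.2, 'wz': -0.001} dist 251
{'tx': 0.239, 'ty': -0.025, 'tz': -0.238, 'wx': 0.0, 'wy': -1.2, 'wz': -0.001} dist 254
[626.03210328 130.69637061 134.75435825]
```

Emit:
move_arm:
  commands:
    - {"tx": -0.07, "ty": 0, "tz": 0, "wx": 0, "wy": 0, "wz": 0}
    - {"tx": -0.12, "ty": -0.005, "tz": 0, "wx": 0, "wy": 0, "wz": 0}
    - {"tx": -0.12, "ty": -0.015, "tz": -0.08, "wx": 0, "wy": -0.2, "wz": 0}
    - {"tx": -0.11, "ty": -0.025, "tz": -0.16, "wx": 0, "wy": -0.4, "wz": 0}
    - {"tx": -0.09, "ty": -0.025, "tz": -0.24, "wx": 0, "wy": -0.6, "wz": 0}
    - {"tx": -0.05, "ty": -0.025, "tz": -0.32, "wx": 0, "wy": -0.8, "wz": 0}
    - {"tx": 0, "ty": -0.025, "tz": -0.35, "wx": 0, "wy": -1.0, "wz": 0}
    - {"tx": 0, "ty": -0.025, "tz": -0.35, "wx": 0, "wy": -1.0, "wz": 0}
  gripper: 135

```text
time_s: 10.12
ee_pos: [630.7, 221.7, 305.7]
orientation: [-0.584, -0.369, -0.349, 0.633]
ft_force: [-0.5, 0.3, 0.4]
grip_width: 41.2
```

```bash
python3 - <<'E'
from h import *
st()
for n in ("side","wrist","top"): cv2.imwrite(f"pics/{n}10.png",bot.capture(n)[:,:,::-1])
k,b=stay(1.34)
print(proj("wrist",W(k[0],198,k[1])),proj("wrist",W(k[0],158,k[1])),proj("wrist",W(-52,155,67)))
D=down(-by,0.6)
g=W(k[0],183,k[1]); T=g+8*D[:,0]
rows([(T-80*D[:,0],D),(T,D)])
E
```

```text
t 10.12 p [630.7 221.7 305.7] x [-0.045 -0.482 -0.875] y [ 0.997 -0.074 -0.011] f [-0.5  0.3  0.4] w 41.2 q [-0.96  0.62  0.65  1.07  0.09  1.79 -0.42]
[321.73355447 158.33013526] [321.83764823 183.87677225] [270.6720901  151.35107333]
{'tx': 0.158, 'ty': -0.001, 'tz': -0.03, 'wx': -0.005, 'wy': -0.199, 'wz': -0.002} dist 120
{'tx': 0.264, 'ty': -0.002, 'tz': -0.019, 'wx': -0.005, 'wy': -0.199, 'wz': -0.002} dist 199
```

View pics/side10.png

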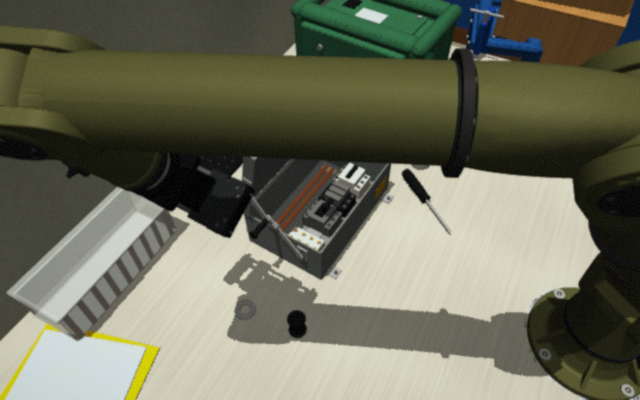

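View pics/wrist10.png

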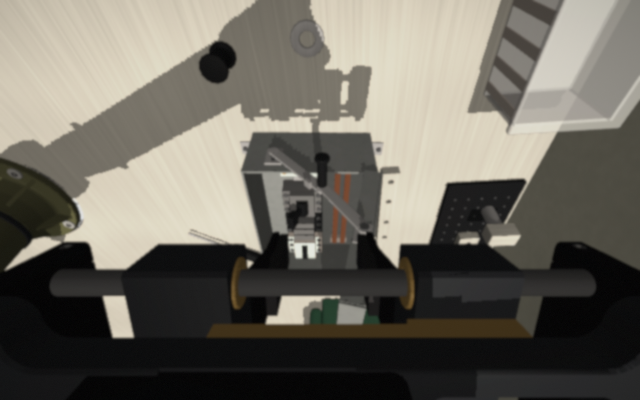

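View pics/top10.png

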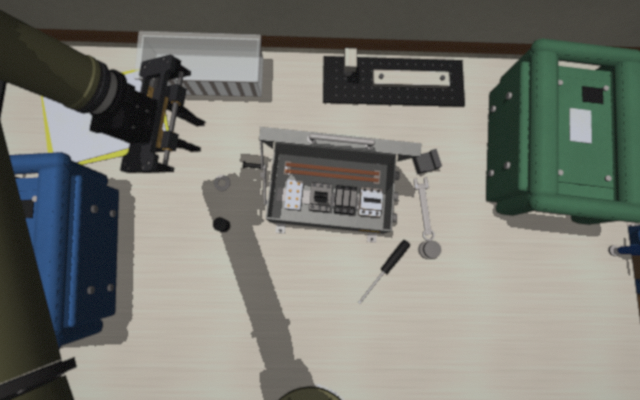

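Emit:
move_arm:
  commands:
    - {"tx": 0.07, "ty": 0, "tz": -0.02, "wx": 0, "wy": -0.1, "wz": 0}
    - {"tx": 0.14, "ty": -0.001, "tz": -0.03, "wx": 0, "wy": -0.2, "wz": 0}
    - {"tx": 0.19, "ty": -0.002, "tz": -0.027, "wx": 0, "wy": -0.2, "wz": 0}
    - {"tx": 0.23, "ty": -0.002, "tz": -0.023, "wx": 0, "wy": -0.2, "wz": 0}
    - {"tx": 0.264, "ty": -0.002, "tz": -0.019, "wx": 0, "wy": -0.2, "wz": 0}
    - {"tx": 0.264, "ty": -0.002, "tz": -0.019, "wx": 0, "wy": -0.2, "wz": 0}

```text
time_s: 11.02
ee_pos: [625.0, 128.6, 135.0]
orientation: [-0.597, -0.345, -0.315, 0.653]
ft_force: [-0.6, -0.1, 0.2]
grip_width: 41.1
```

```bash
python3 - <<'E'
from h import *
st()
for n in ("side","wrist"): cv2.imwrite(f"pics/{n}11.png",bot.capture(n)[:,:,::-1])
a=cv2.imread("pics/side11.png")[150:290,200:340]; cv2.imwrite("pics/side11d.png",cv2.resize(a,None,fx=4.2,fy=4.2,interpolation=cv2.INTER_CUBIC))
E
```

```text
t 11.03 p [625.  128.6 135. ] x [-0.05  -0.562 -0.826] y [ 0.996 -0.09   0.001] f [-0.6 -0.1  0.2] w 41.1 q [-0.96  0.66  0.66  1.42  0.15  1.45 -0.48]
```

View pics/side11d.png

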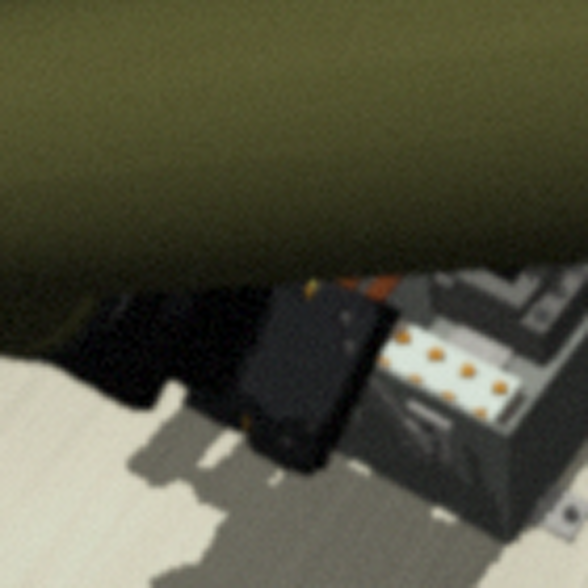

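View pics/wrist11.png

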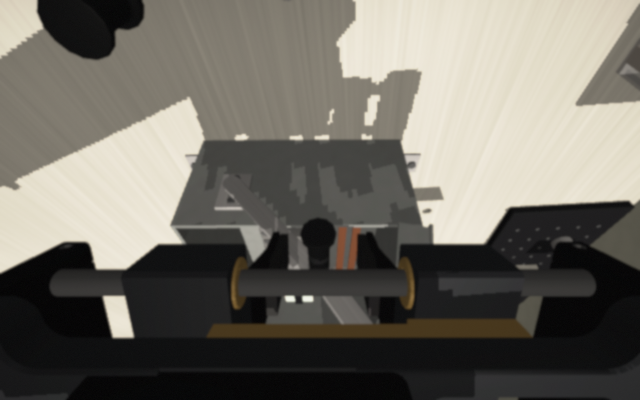

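Emit:
move_arm:
  commands:
    - {"tx": 0, "ty": 0, "tz": 0, "wx": 0, "wy": 0, "wz": 0}
    - {"tx": 0, "ty": 0, "tz": 0, "wx": 0, "wy": 0, "wz": 0}
    - {"tx": 0, "ty": 0, "tz": 0, "wx": 0, "wy": 0, "wz": 0}
  gripper: 255
  newtons: 12

```text
time_s: 11.5
ee_pos: [625.1, 132.9, 133.8]
orientation: [-0.599, -0.344, -0.316, 0.651]
ft_force: [0.3, -1.3, 0.6]
grip_width: 18.7
```

```bash
python3 - <<'E'
from h import *
st()
p,Rm,o=pose()
c=np.array([BP[0],BP[1],0]); print("box",[(p-c)@bx,(p-c)@by,p[2]])
# move in box: (-x, +z)
for d in ((-3,3),(-6,5.5),(-9,7.5),(-12,10),(-15,12)):
    rows([(p+bx*d[0]+bz*d[1],None)])
E
```

```text
t 11.5 p [625.1 132.9 133.8] x [-0.047 -0.562 -0.826] y [ 0.997 -0.083  0.   ] f [ 0.3 -1.3  0.6] w 18.7 q [-0.97  0.66  0.66  1.42  0.15  1.45 -0.48]
box [np.float64(20.974756694258343), np.float64(180.59051981140388), np.float64(133.78407027917854)]
{'tx': -0.003, 'ty': -0.004, 'tz': 0.002, 'wx': 0.0, 'wy': 0.0, 'wz': 0.0} dist 4
{'tx': -0.006, 'ty': -0.008, 'tz': 0.004, 'wx': 0.0, 'wy': 0.0, 'wz': 0.0} dist 8
{'tx': -0.008, 'ty': -0.012, 'tz': 0.006, 'wx': 0.0, 'wy': 0.0, 'wz': 0.0} dist 12
{'tx': -0.011, 'ty': -0.016, 'tz': 0.008, 'wx': 0.0, 'wy': 0.0, 'wz': 0.0} dist 16
{'tx': -0.013, 'ty': -0.02, 'tz': 0.009, 'wx': 0.0, 'wy': 0.0, 'wz': 0.0} dist 19
```

Emit:
move_arm:
  commands:
    - {"tx": -0.003, "ty": -0.004, "tz": 0.002, "wx": 0, "wy": 0, "wz": 0}
    - {"tx": -0.006, "ty": -0.008, "tz": 0.004, "wx": 0, "wy": 0, "wz": 0}
    - {"tx": -0.008, "ty": -0.012, "tz": 0.006, "wx": 0, "wy": 0, "wz": 0}
    - {"tx": -0.011, "ty": -0.016, "tz": 0.008, "wx": 0, "wy": 0, "wz": 0}
    - {"tx": -0.011, "ty": -0.016, "tz": 0.008, "wx": 0, "wy": 0, "wz": 0}

```text
time_s: 12.12
ee_pos: [615.5, 133.3, 142.5]
orientation: [-0.6, -0.345, -0.315, 0.649]
ft_force: [13.9, -2.3, -11.9]
grip_width: 11.5
```

```bash
python3 - <<'E'
from h import *
st()
p,Rm,o=pose()
c=np.array([BP[0],BP[1],0]); print("box",[(p-c)@bx,(p-c)@by,p[2]])
for n in ("side","wrist"): cv2.imwrite(f"pics/{n}12.png",bot.capture(n)[:,:,::-1])
E
```

```text
t 12.12 p [615.5 133.3 142.5] x [-0.041 -0.561 -0.827] y [ 0.997 -0.081  0.006] f [ 13.9  -2.3 -11.9] w 11.5 q [-0.99  0.63  0.67  1.45  0.16  1.45 -0.49]
box [np.float64(11.444572431945966), np.float64(180.15586069919354), np.float64(142.5329589574898)]
```

View pics/wrist12.png

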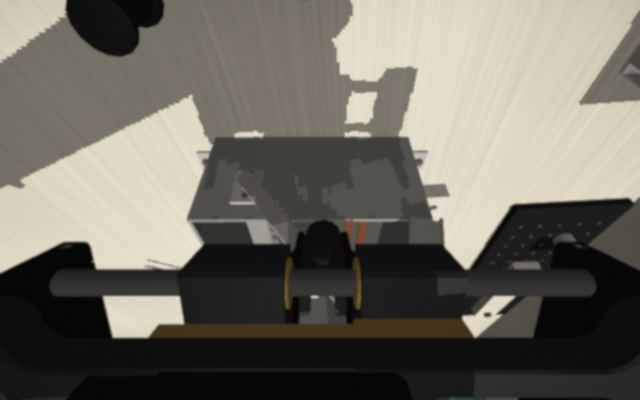

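Emit:
move_arm:
  commands:
    - {"tx": -0.002, "ty": -0.003, "tz": 0.001, "wx": 0, "wy": 0, "wz": 0}
    - {"tx": -0.002, "ty": -0.003, "tz": 0.001, "wx": 0, "wy": 0, "wz": 0}

```text
time_s: 12.48
ee_pos: [615.4, 132.9, 144.2]
orientation: [-0.601, -0.346, -0.314, 0.648]
ft_force: [18.8, -2.9, -15.3]
grip_width: 11.8
```

```bash
python3 - <<'E'
from h import *
st()
p,Rm,o=pose()
c=np.array([BP[0],BP[1],0]); print("box",[(p-c)@bx,(p-c)@by,p[2]])
E
```

```text
t 12.47 p [615.4 132.9 144.2] x [-0.037 -0.562 -0.827] y [ 0.997 -0.079  0.009] f [ 18.8  -2.9 -15.3] w 11.8 q [-0.99  0.63  0.67  1.45  0.16  1.45 -0.49]
box [np.float64(11.31631302408473), np.float64(179.7679544020665), np.float64(144.18419698864471)]
```

Emit:
move_arm:
  commands:
    - {"tx": 0.002, "ty": 0.005, "tz": -0.001, "wx": 0, "wy": 0, "wz": 0}
    - {"tx": 0.002, "ty": 0.005, "tz": -0.001, "wx": 0, "wy": 0, "wz": 0}
    - {"tx": 0.002, "ty": 0.005, "tz": -0.001, "wx": 0, "wy": 0, "wz": 0}
  gripper: 140

```text
time_s: 12.85
ee_pos: [613.6, 133.1, 144.0]
orientation: [-0.598, -0.343, -0.316, 0.651]
ft_force: [-0.3, -0.3, 0.4]
grip_width: 33.5
```

Emit:
move_arm:
  commands:
    - {"tx": -0.07, "ty": 0, "tz": 0, "wx": 0, "wy": 0, "wz": 0}
    - {"tx": -0.14, "ty": 0, "tz": 0, "wx": 0, "wy": 0, "wz": 0}
    - {"tx": -0.22, "ty": 0, "tz": 0, "wx": 0, "wy": 0.2, "wz": 0}
    - {"tx": -0.3, "ty": 0, "tz": 0, "wx": 0, "wy": 0.4, "wz": 0}

```text
time_s: 13.35
ee_pos: [624.1, 261.3, 331.1]
orientation: [-0.564, -0.407, -0.375, 0.613]
ft_force: [1.0, 0.5, -1.1]
grip_width: 39.1
```

```bash
python3 - <<'E'
from h import *
st()
for n in ("side","wrist","top"): cv2.imwrite(f"pics/{n}13.png",bot.capture(n)[:,:,::-1])
a=cv2.imread("pics/side13.png")[170:270,230:330]; cv2.imwrite("pics/side13d.png",cv2.resize(a,None,fx=6,fy=6,interpolation=cv2.INTER_CUBIC))
a=cv2.imread("pics/top13.png")[110:250,230:430]; cv2.imwrite("pics/top13d.png",cv2.resize(a,None,fx=4,fy=4,interpolation=cv2.INTER_CUBIC))
E
```

```text
t 13.35 p [624.1 261.3 331.1] x [-0.033 -0.385 -0.922] y [ 0.997 -0.082 -0.001] f [ 1.   0.5 -1.1] w 39.1 q [-0.95  0.59  0.64  1.01  0.02  1.81 -0.45]
```

View pics/side13d.png

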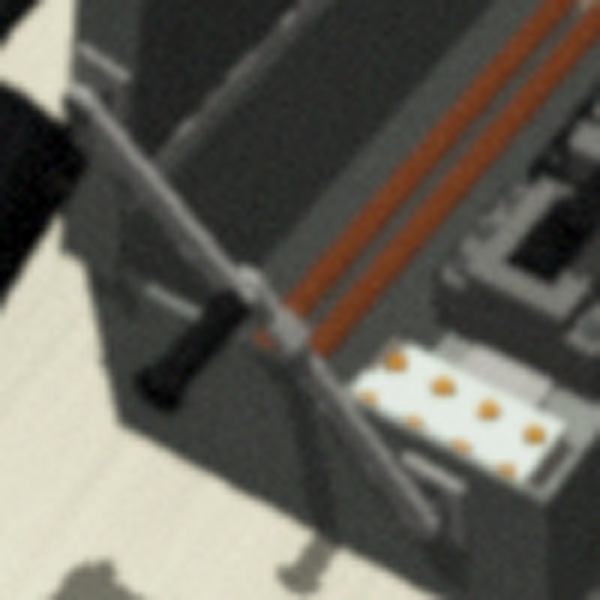

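View pics/top13d.png

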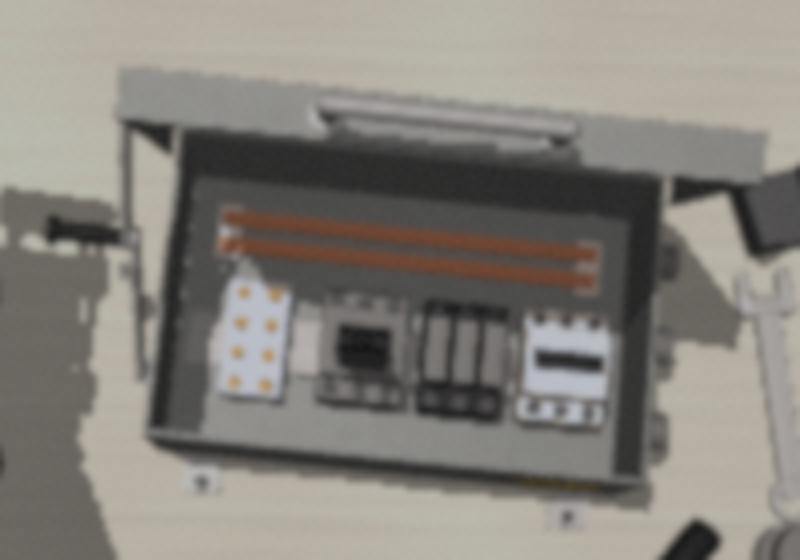

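View pics/wrist13.png

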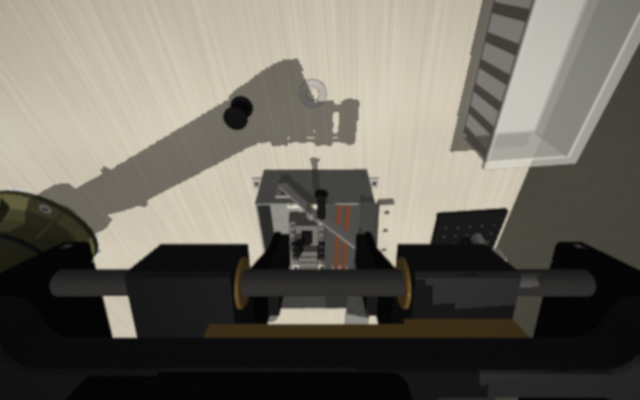

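```bash
python3 - <<'E'
from h import *
a=cv2.imread("pics/side13.png")[150:250,280:400]; cv2.imwrite("pics/side13e.png",cv2.resize(a,None,fx=6,fy=6,interpolation=cv2.INTER_CUBIC))
c=np.array([BP[0],BP[1],0])
for uv in ((320.5,196.75),(320.5,202),(320.5,192)):
  for z in (60,88):
    p=atz("top",uv,z); print(uv,z,p.round(1),((p-c)@bx).round(1),((p-c)@by).round(1))
E
```

```text
(320.5, 196.75) 60 [569.3 -17.6  60. ] -22.0 25.9
(320.5, 196.75) 88 [564.4 -16.9  88. ] -26.9 26.2
(320.5, 202) 60 [556.  -17.9  60. ] -35.2 24.6
(320.5, 202) 88 [551.5 -17.1  88. ] -39.7 24.9
(320.5, 192) 60 [581.3 -17.5  60. ] -10.0 27.1
(320.5, 192) 88 [576.1 -16.7  88. ] -15.2 27.4
```

View pics/side13e.png

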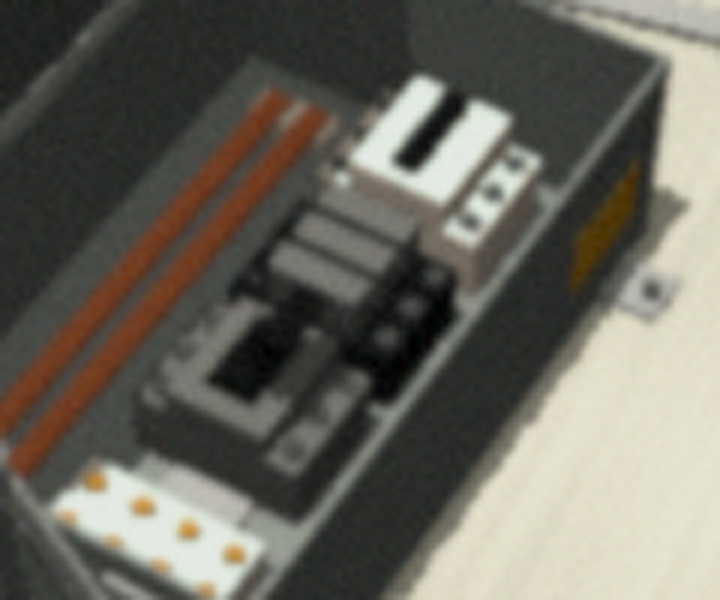

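```bash
python3 - <<'E'
from h import *
for x in (-50,-40,-30,-20,-10,0):
  for z in (60,85):
    print(x,z,"side",((proj("side",W(x,26,z))-[280,150])*6+np.array([-6,18])).round(),"top",((proj("top",W(x,26,z))-[230,110])*4).round())
a=cv2.imread("pics/top13.png")[170:225,295:350]; cv2.imwrite("pics/top13e.png",cv2.resize(a,None,fx=10,fy=10,interpolation=cv2.INTER_CUBIC))
E
```

```text
-50 60 side [321. 399.] top [357. 391.]
-50 85 side [321. 355.] top [358. 385.]
-40 60 side [297. 387.] top [359. 375.]
-40 85 side [297. 343.] top [360. 369.]
-30 60 side [274. 376.] top [361. 360.]
-30 85 side [273. 332.] top [362. 353.]
-20 60 side [250. 364.] top [362. 344.]
-20 85 side [250. 320.] top [363. 337.]
-10 60 side [227. 353.] top [364. 328.]
-10 85 side [226. 309.] top [365. 321.]
0 60 side [204. 342.] top [365. 313.]
0 85 side [203. 298.] top [367. 305.]
```

View pics/top13e.png

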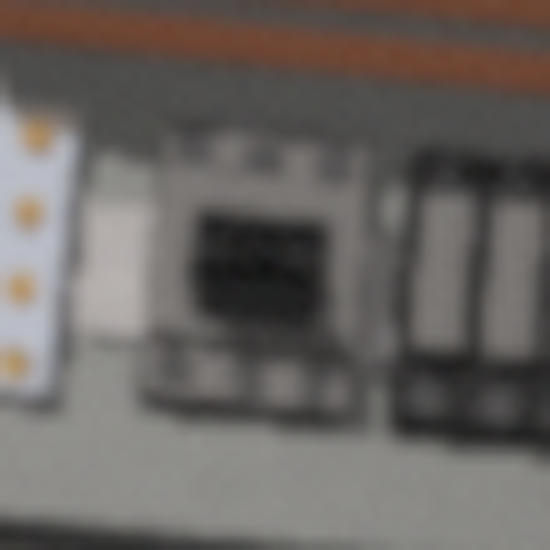

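```bash
cat >> h.py <<'E'
from scipy.spatial.transform import Slerp
def path(t,Rt,n):
    p,Rm,_=pose(); s=Slerp([0,1],R.from_matrix([Rm,Rt]))
    rows([(p+(np.asarray(t)-p)*i/n, s(i/n).as_matrix()) for i in range(1,n+1)])
E
python3 - <<'E'
from h import *
st()
D=down(bx,0.3,by)
p,Rm,_=pose()
print(R.from_matrix(Rm.T@D).as_rotvec(), R.from_matrix(Rm.T@D).magnitude())
path(W(-90,60,290),D,12)
E
```

```text
t 13.5 p [625.9 260.  334.2] x [-0.026 -0.384 -0.923] y [ 0.996 -0.083  0.006] f [-0.2 -0.5 -0.5] w 39.2 q [-0.95  0.59  0.64  1.01  0.02  1.81 -0.45]
[-1.47854891  0.07960522  0.53061211] 1.572893217963171
{'tx': 0.015, 'ty': -0.011, 'tz': 0.023, 'wx': -0.246, 'wy': 0.013, 'wz': 0.088} dist 23
{'tx': 0.03, 'ty': -0.023, 'tz': 0.047, 'wx': -0.493, 'wy': 0.027, 'wz': 0.177} dist 45
{'tx': 0.045, 'ty': -0.034, 'tz': 0.07, 'wx': -0.739, 'wy': 0.04, 'wz': 0.265} dist 68
{'tx': 0.06, 'ty': -0.045, 'tz': 0.094, 'wx': -0.986, 'wy': 0.053, 'wz': 0.354} dist 90
{'tx': 0.075, 'ty': -0.056, 'tz': 0.117, 'wx': -1.232, 'wy': 0.066, 'wz': 0.442} dist 113
{'tx': 0.09, 'ty': -0.068, 'tz': 0.141, 'wx': -1.479, 'wy': 0.08, 'wz': 0.531} dist 135
{'tx': 0.105, 'ty': -0.079, 'tz': 0.164, 'wx': -1.725, 'wy': 0.093, 'wz': 0.619} dist 158
{'tx': 0.12, 'ty': -0.09, 'tz': 0.188, 'wx': -1.971, 'wy': 0.106, 'wz': 0.707} dist 181
{'tx': 0.135, 'ty': -0.102, 'tz': 0.211, 'wx': -2.218, 'wy': 0.119, 'wz': 0.796} dist 203
{'tx': 0.151, 'ty': -0.113, 'tz': 0.235, 'wx': -2.464, 'wy': 0.133, 'wz': 0.884} dist 226
{'tx': 0.166, 'ty': -0.124, 'tz': 0.258, 'wx': -2.711, 'wy': 0.146, 'wz': 0.973} dist 248
{'tx': 0.181, 'ty': -0.135, 'tz': 0.282, 'wx': -2.957, 'wy': 0.159, 'wz': 1.061} dist 271
```

Emit:
move_arm:
  commands:
    - {"tx": -0.02, "ty": -0.05, "tz": 0.0, "wx": -0.246, "wy": 0.013, "wz": 0.088}
    - {"tx": -0.02, "ty": -0.1, "tz": 0.0, "wx": -0.493, "wy": 0.027, "wz": 0.177}
    - {"tx": -0.01, "ty": -0.15, "tz": 0.0, "wx": -0.739, "wy": 0.04, "wz": 0.265}
    - {"tx": 0, "ty": -0.18, "tz": 0.03, "wx": -1.0, "wy": 0.053, "wz": 0.354}
  gripper: 255

```text
time_s: 14.0
ee_pos: [485.3, 251.9, 335.5]
orientation: [0.695, 0.289, 0.487, -0.443]
ft_force: [-0.7, -0.4, 0.8]
grip_width: 7.0
```

```bash
python3 - <<'E'
from h import *
st()
path(W(-90,60,290),down(bx,0.3,by),8)
E
```

```text
t 14.0 p [485.3 251.9 335.5] x [ 0.134 -0.334 -0.933] y [ 0.897  0.44  -0.029] f [-0.7 -0.4  0.8] w 7.0 q [-1.25  0.14  0.56  1.52  0.28  1.62 -0.24]
{'tx': 0.02, 'ty': -0.014, 'tz': 0.031, 'wx': -0.241, 'wy': 0.012, 'wz': 0.091} dist 29
{'tx': 0.041, 'ty': -0.028, 'tz': 0.061, 'wx': -0.483, 'wy': 0.023, 'wz': 0.181} dist 59
{'tx': 0.061, 'ty': -0.041, 'tz': 0.092, 'wx': -0.724, 'wy': 0.035, 'wz': 0.272} dist 88
{'tx': 0.081, 'ty': -0.055, 'tz': 0.122, 'wx': -0.965, 'wy': 0.047, 'wz': 0.362} dist 118
{'tx': 0.102, 'ty': -0.069, 'tz': 0.153, 'wx': -1.207, 'wy': 0.058, 'wz': 0.453} dist 147
{'tx': 0.122, 'ty': -0.083, 'tz': 0.183, 'wx': -1.448, 'wy': 0.07, 'wz': 0.543} dist 176
{'tx': 0.142, 'ty': -0.097, 'tz': 0.214, 'wx': -1.689, 'wy': 0.082, 'wz': 0.634} dist 206
{'tx': 0.162, 'ty': -0.11, 'tz': 0.244, 'wx': -1.931, 'wy': 0.093, 'wz': 0.724} dist 235
```

Emit:
move_arm:
  commands:
    - {"tx": 0.02, "ty": -0.014, "tz": 0.031, "wx": -0.241, "wy": 0.012, "wz": 0.091}
    - {"tx": 0.041, "ty": -0.028, "tz": 0.061, "wx": -0.483, "wy": 0.023, "wz": 0.181}
    - {"tx": 0.061, "ty": -0.041, "tz": 0.092, "wx": -0.724, "wy": 0.035, "wz": 0.272}
    - {"tx": 0.081, "ty": -0.055, "tz": 0.122, "wx": -0.965, "wy": 0.047, "wz": 0.362}

```text
time_s: 14.5
ee_pos: [496.1, 134.1, 313.3]
orientation: [0.775, 0.165, 0.557, -0.248]
ft_force: [-0.1, -0.4, 1.0]
grip_width: 0.6
```

```bash
python3 - <<'E'
from h import *
st()
path(W(-68,26,200),down(bx,0.3,by),5)
rows([(W(-61,26,120),down(bx,0.3,by)),(W(-61,26,74),down(bx,0.3,by))])
E
```

```text
t 14.5 p [496.1 134.1 313.3] x [ 0.256 -0.201 -0.946] y [ 0.568  0.823 -0.021] f [-0.1 -0.4  1. ] w 0.6 q [-1.2  -0.18  0.59  1.82  0.43  1.4   0.29]
{'tx': 0.038, 'ty': -0.028, 'tz': 0.017, 'wx': -0.195, 'wy': 0.01, 'wz': 0.072} dist 38
{'tx': 0.077, 'ty': -0.055, 'tz': 0.034, 'wx': -0.391, 'wy': 0.02, 'wz': 0.145} dist 75
{'tx': 0.115, 'ty': -0.083, 'tz': 0.051, 'wx': -0.586, 'wy': 0.029, 'wz': 0.217} dist 113
{'tx': 0.153, 'ty': -0.111, 'tz': 0.067, 'wx': -0.781, 'wy': 0.039, 'wz': 0.29} dist 151
{'tx': 0.192, 'ty': -0.138, 'tz': 0.084, 'wx': -0.977, 'wy': 0.049, 'wz': 0.362} dist 188
{'tx': 0.295, 'ty': -0.131, 'tz': 0.057, 'wx': -0.977, 'wy': 0.049, 'wz': 0.362} dist 246
{'tx': 0.353, 'ty': -0.13, 'tz': 0.037, 'wx': -0.977, 'wy': 0.049, 'wz': 0.362} dist 284
```

Emit:
move_arm:
  commands:
    - {"tx": 0.038, "ty": -0.028, "tz": 0.017, "wx": -0.195, "wy": 0.01, "wz": 0.072}
    - {"tx": 0.077, "ty": -0.055, "tz": 0.034, "wx": -0.391, "wy": 0.02, "wz": 0.145}
    - {"tx": 0.115, "ty": -0.083, "tz": 0.051, "wx": -0.586, "wy": 0.029, "wz": 0.217}
    - {"tx": 0.153, "ty": -0.111, "tz": 0.067, "wx": -0.781, "wy": 0.039, "wz": 0.29}
    - {"tx": 0.192, "ty": -0.138, "tz": 0.084, "wx": -0.977, "wy": 0.049, "wz": 0.362}
    - {"tx": 0.192, "ty": -0.138, "tz": 0.084, "wx": -0.977, "wy": 0.049, "wz": 0.362}

```text
time_s: 15.25
ee_pos: [521.4, -15.8, 198.0]
orientation: [0.803, 0.028, 0.594, -0.038]
ft_force: [-1.4, 0.3, 0.1]
grip_width: 0.5
```

```bash
python3 - <<'E'
from h import *
st()
D=down(bx,0.3,by)
rows([(W(-61,26,120),D),(W(-61,26,74),D)])
for n in ("wrist","side"): cv2.imwrite(f"pics/{n}14.png",bot.capture(n)[:,:,::-1])
print(proj("wrist",W(-33,26,85)),proj("wrist",W(-33,11,85)),proj("wrist",W(-33,41,85)))
E
```

```text
t 15.25 p [521.4 -15.8 198. ] x [ 0.291 -0.027 -0.956] y [0.094 0.996 0.001] f [-1.4  0.3  0.1] w 0.5 q [-0.93 -0.28  0.76  2.07  0.31  1.    1.19]
{'tx': 0.103, 'ty': 0.003, 'tz': -0.019, 'wx': -0.02, 'wy': -0.008, 'wz': 0.005} dist 79
{'tx': 0.162, 'ty': 0.003, 'tz': -0.037, 'wx': -0.02, 'wy': -0.008, 'wz': 0.005} dist 124
[320.74644141 196.03955089] [305.67062522 196.13141616] [335.82416163 195.94767402]
```

View pics/wrist14.png

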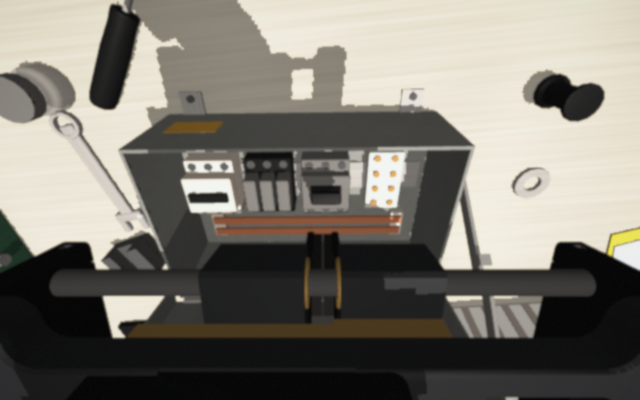

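View pics/side14.png

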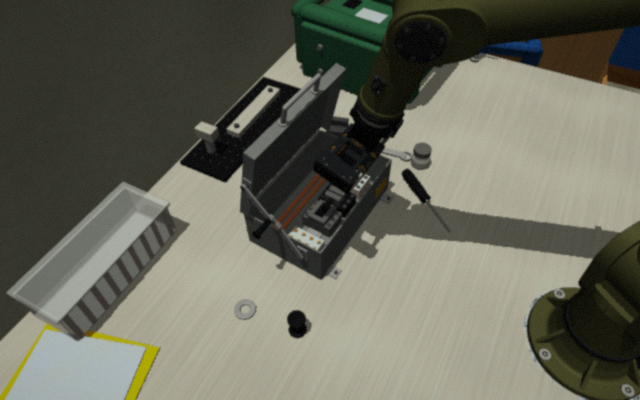

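```bash
python3 - <<'E'
import cv2
a=cv2.imread("pics/wrist14.png")[140:240,230:390]; cv2.imwrite("pics/wrist14d.png",cv2.resize(a,None,fx=5,fy=5,interpolation=cv2.INTER_CUBIC))
E
```

View pics/wrist14d.png

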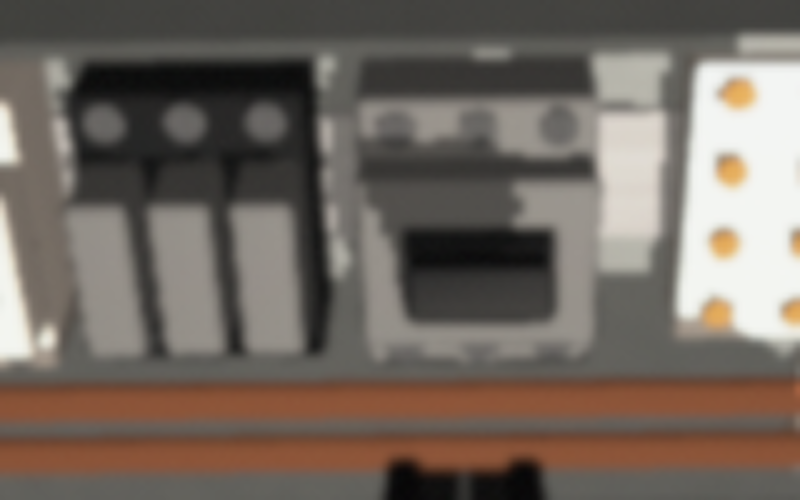

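```bash
python3 - <<'E'
from h import *
D=down(bx,0.3,by)
rows([(W(-68,28,130),D),(W(-65,28,100),D),(W(-65,28,75),D)])
E
```

```text
{'tx': 0.09, 'ty': 0.0, 'tz': -0.027, 'wx': -0.012, 'wy': -0.0, 'wz': -0.0} dist 70
{'tx': 0.129, 'ty': 0.0, 'tz': -0.035, 'wx': -0.012, 'wy': -0.0, 'wz': -0.0} dist 100
{'tx': 0.161, 'ty': 0.0, 'tz': -0.045, 'wx': -0.012, 'wy': -0.0, 'wz': -0.0} dist 125
```

Emit:
move_arm:
  commands:
    - {"tx": 0.05, "ty": 0, "tz": -0.015, "wx": 0, "wy": 0, "wz": 0}
    - {"tx": 0.09, "ty": 0, "tz": -0.027, "wx": 0, "wy": 0, "wz": 0}
    - {"tx": 0.11, "ty": 0, "tz": -0.031, "wx": 0, "wy": 0, "wz": 0}
    - {"tx": 0.129, "ty": 0, "tz": -0.035, "wx": 0, "wy": 0, "wz": 0}
    - {"tx": 0.145, "ty": 0, "tz": -0.04, "wx": 0, "wy": 0, "wz": 0}
    - {"tx": 0.161, "ty": 0, "tz": -0.045, "wx": 0, "wy": 0, "wz": 0}
    - {"tx": 0.161, "ty": 0, "tz": -0.045, "wx": 0, "wy": 0, "wz": 0}

```text
time_s: 16.23
ee_pos: [527.0, -11.9, 75.1]
orientation: [0.804, 0.027, 0.593, -0.035]
ft_force: [-0.8, -0.6, -0.1]
grip_width: 0.3
```

```bash
python3 - <<'E'
from h import *
st()
p,_,_=pose(); c=np.array([BP[0],BP[1],0]); print("box",(p-c)@bx,(p-c)@by)
D=down(bx,0.3,by)
rows([(W(x,28,75),D) for x in (-55,-45,-35,-25,-15,-5,0,5)])
for n in ("wrist","side"): cv2.imwrite(f"pics/{n}15.png",bot.capture(n)[:,:,::-1])
a=cv2.imread("pics/side15.png")[150:250,280:400]; cv2.imwrite("pics/side15e.png",cv2.resize(a,None,fx=6,fy=6,interpolation=cv2.INTER_CUBIC))
E
```

```text
t 16.23 p [527.  -11.9  75.1] x [ 0.295 -0.025 -0.955] y [0.088 0.996 0.001] f [-0.8 -0.6 -0.1] w 0.3 q [-0.98 -0.07  0.92  2.21  0.15  0.68  1.32]
box -64.59134645946546 28.118824011020322
{'tx': 0.004, 'ty': -0.0, 'tz': 0.012, 'wx': -0.009, 'wy': 0.001, 'wz': 0.001} dist 10
{'tx': 0.008, 'ty': -0.0, 'tz': 0.025, 'wx': -0.009, 'wy': 0.001, 'wz': 0.001} dist 20
{'tx': 0.012, 'ty': 0.0, 'tz': 0.038, 'wx': -0.009, 'wy': 0.001, 'wz': 0.001} dist 30
{'tx': 0.016, 'ty': 0.0, 'tz': 0.05, 'wx': -0.009, 'wy': 0.001, 'wz': 0.001} dist 40
{'tx': 0.02, 'ty': 0.0, 'tz': 0.063, 'wx': -0.009, 'wy': 0.001, 'wz': 0.001} dist 50
{'tx': 0.024, 'ty': 0.0, 'tz': 0.076, 'wx': -0.009, 'wy': 0.001, 'wz': 0.001} dist 60
{'tx': 0.026, 'ty': 0.0, 'tz': 0.082, 'wx': -0.009, 'wy': 0.001, 'wz': 0.001} dist 65
{'tx': 0.028, 'ty': 0.0, 'tz': 0.089, 'wx': -0.009, 'wy': 0.001, 'wz': 0.001} dist 70
```

View pics/wrist15.png

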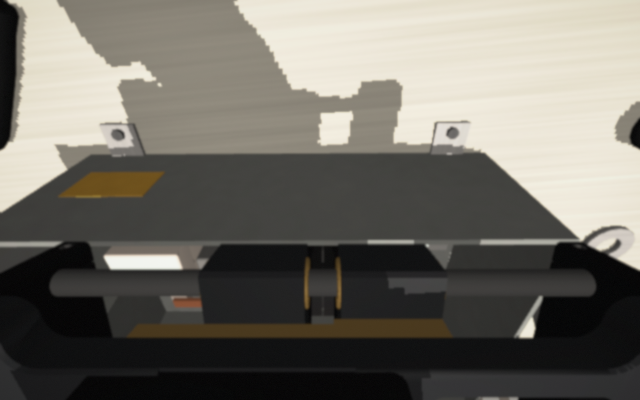

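View pics/side15e.png

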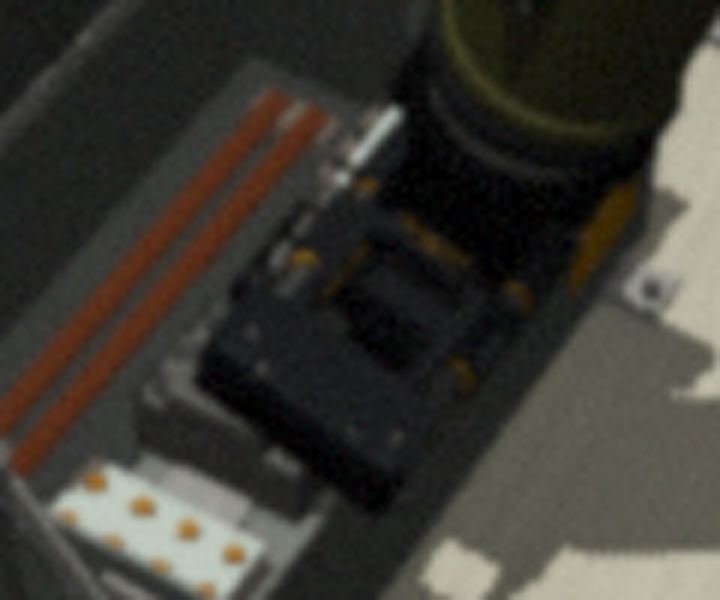

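Emit:
move_arm:
  commands:
    - {"tx": 0.004, "ty": 0, "tz": 0.012, "wx": 0, "wy": 0, "wz": 0}
    - {"tx": 0.008, "ty": 0, "tz": 0.025, "wx": 0, "wy": 0, "wz": 0}
    - {"tx": 0.011, "ty": 0, "tz": 0.035, "wx": 0, "wy": 0, "wz": 0}
    - {"tx": 0.013, "ty": 0, "tz": 0.042, "wx": 0, "wy": 0, "wz": 0}
    - {"tx": 0.016, "ty": 0, "tz": 0.05, "wx": 0, "wy": 0, "wz": 0}

```text
time_s: 16.95
ee_pos: [567.4, -15.3, 76.2]
orientation: [0.805, 0.027, 0.592, -0.035]
ft_force: [-4.1, 0.4, 3.6]
grip_width: 0.3
```

Emit:
move_arm:
  commands:
    - {"tx": 0.003, "ty": 0, "tz": 0.01, "wx": 0, "wy": 0, "wz": 0}
    - {"tx": 0.006, "ty": 0, "tz": 0.02, "wx": 0, "wy": 0, "wz": 0}
    - {"tx": 0.009, "ty": 0, "tz": 0.028, "wx": 0, "wy": 0, "wz": 0}
    - {"tx": 0.009, "ty": 0, "tz": 0.028, "wx": 0, "wy": 0, "wz": 0}

```text
time_s: 17.45
ee_pos: [581.3, -16.6, 73.9]
orientation: [0.799, 0.029, 0.6, -0.034]
ft_force: [-46.1, 3.3, 47.8]
grip_width: 0.1
```

```bash
python3 - <<'E'
from h import *
st()
p,_,_=pose(); c=np.array([BP[0],BP[1],0]); print("box",(p-c)@bx,(p-c)@by)
E
```

```text
t 17.45 p [581.3 -16.6  73.9] x [ 0.277 -0.02  -0.961] y [0.089 0.996 0.005] f [-46.1   3.3  47.8] w 0.1 q [-0.92  0.15  0.94  2.08 -0.16  0.7   1.6 ]
box -10.067548990956281 27.927959367721726
```

Emit:
move_arm:
  commands:
    - {"tx": -0.009, "ty": 0, "tz": -0.03, "wx": 0, "wy": 0, "wz": 0}
    - {"tx": -0.04, "ty": 0, "tz": -0.05, "wx": 0, "wy": 0, "wz": 0}
    - {"tx": -0.11, "ty": 0, "tz": -0.05, "wx": 0, "wy": 0, "wz": 0}
    - {"tx": -0.18, "ty": 0, "tz": -0.05, "wx": 0, "wy": 0, "wz": 0}

```text
time_s: 17.95
ee_pos: [514.1, -10.6, 195.2]
orientation: [0.805, 0.027, 0.591, -0.035]
ft_force: [-21.2, -2.4, 11.4]
grip_width: 0.5
```

```bash
python3 - <<'E'
from h import *
st()
for n in ("wrist","side"): cv2.imwrite(f"pics/{n}16.png",bot.capture(n)[:,:,::-1])
a=cv2.imread("pics/wrist16.png")[140:240,230:390]; cv2.imwrite("pics/wrist16d.png",cv2.resize(a,None,fx=5,fy=5,interpolation=cv2.INTER_CUBIC))
a=cv2.imread("pics/side16.png")[150:250,280:400]; cv2.imwrite("pics/side16e.png",cv2.resize(a,None,fx=6,fy=6,interpolation=cv2.INTER_CUBIC))
E
```

```text
t 17.95 p [514.1 -10.6 195.2] x [ 0.298 -0.025 -0.954] y [0.088 0.996 0.002] f [-21.2  -2.4  11.4] w 0.5 q [-0.92 -0.3   0.73  2.1   0.33  1.    1.17]
```

View pics/wrist16.png

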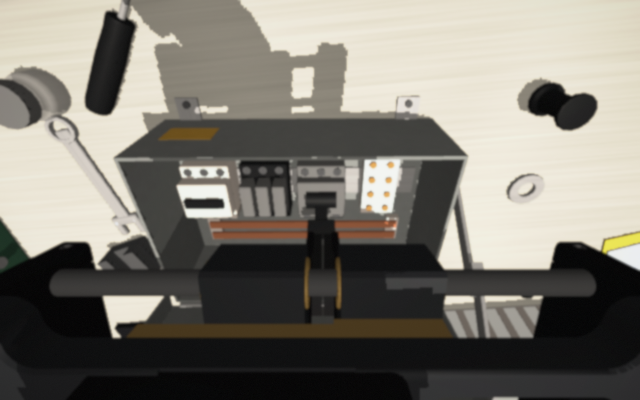

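View pics/side16e.png

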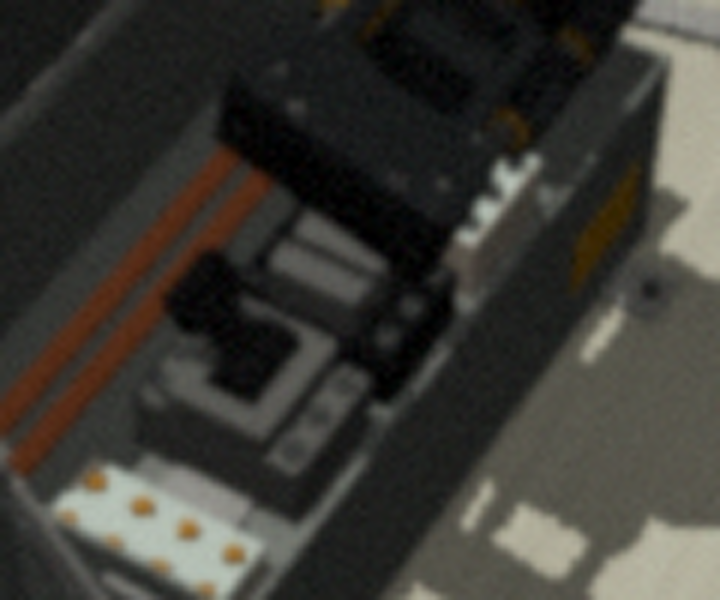

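```bash
python3 - <<'E'
from h import *
st()
cv2.imwrite("pics/top16.png",bot.capture("top")[:,:,::-1])
a=cv2.imread("pics/top16.png")[170:225,295:350]; cv2.imwrite("pics/top16e.png",cv2.resize(a,None,fx=10,fy=10,interpolation=cv2.INTER_CUBIC))
a=cv2.imread("pics/wrist16.png")[140:240,230:390]; cv2.imwrite("pics/wrist16d.png",cv2.resize(a,None,fx=5,fy=5,interpolation=cv2.INTER_CUBIC))
for a in (0,0.6,0.8,1.0,1.1,1.2):
    for px in (-7,):
        th=a-0.6; t=W(px+46*np.sin(th),28,47+46*np.cos(th)); print(a,"wrist",((proj("wrist",t)-[230,140])*5).round(),"side",((proj("side",t)-[280,150])*6+[-6,18]).round())
E
```

```text
t 18.05 p [516.9  -9.8 198.3] x [ 0.305 -0.024 -0.952] y [0.087 0.996 0.003] f [-0.1  1.1  0.2] w 0.5 q [-0.91 -0.3   0.73  2.09  0.33  0.99  1.17]
0 wrist [460. 317.] side [278. 339.]
0.6 wrist [461. 444.] side [216. 295.]
0.8 wrist [461. 475.] side [194. 286.]
1.0 wrist [461. 498.] side [174. 281.]
1.1 wrist [461. 506.] side [165. 280.]
1.2 wrist [461. 512.] side [156. 280.]
```

View pics/wrist16d.png

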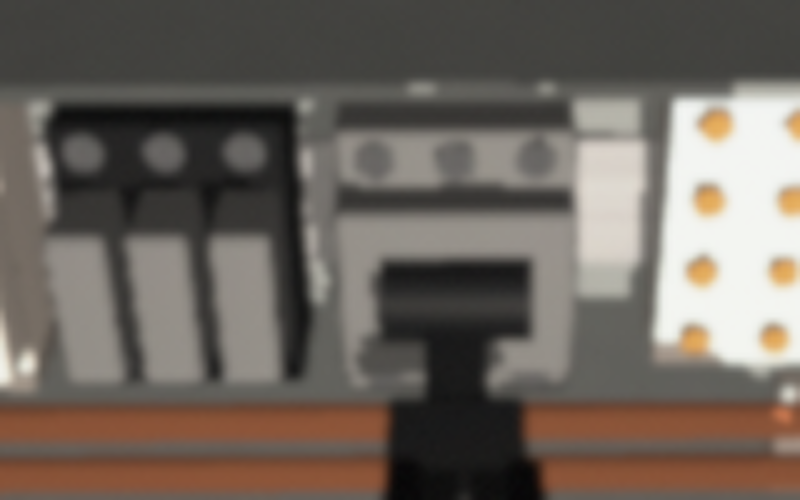

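View pics/top16e.png

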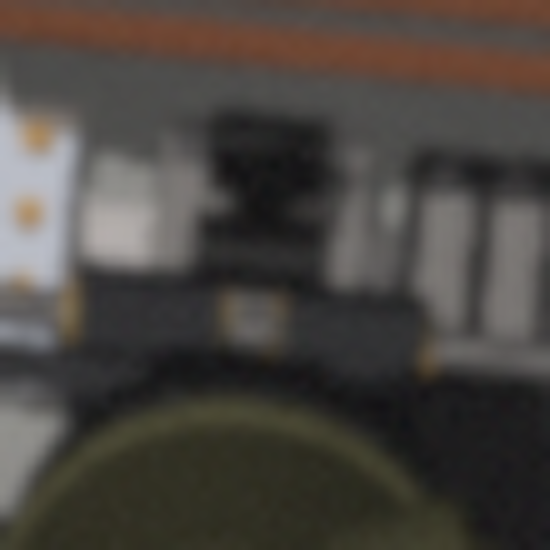

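```bash
python3 - <<'E'
from h import *
c=np.array([BP[0],BP[1],0])
for nm,uv in (("rear edge final",(321.8,181.7)),("front edge grip final",(321.8,187.8)),("front edge init",(320.5,202.5)),("barrel lo",(321,198.5)),("barrel hi",(321,191))):
  for z in (47,60,82,90):
    p=atz("top",uv,z); print(nm,z,((p-c)@bx).round(1),((p-c)@by).round(1))
for a in (0,0.6,0.8,1.0,1.1,1.2):
    th=a-.6
    print(a,[(round(-7+r*np.sin(th)+s*np.cos(th),1),round(47+r*np.cos(th)-s*np.sin(th),1)) for r,s in ((46,6),(46,-6),(26,-6),(26,6))])
E
```

```text
rear edge final 47 19.5 26.3
rear edge final 60 16.7 26.5
rear edge final 82 11.9 26.7
rear edge final 90 10.2 26.8
front edge grip final 47 3.7 24.8
front edge grip final 60 1.1 24.9
front edge grip final 82 -3.3 25.2
front edge grip final 90 -4.9 25.3
front edge init 47 -34.4 24.3
front edge init 60 -36.5 24.5
front edge init 82 -40.0 24.7
front edge init 90 -41.2 24.8
barrel lo 47 -24.1 24.0
barrel lo 60 -26.3 24.2
barrel lo 82 -30.0 24.5
barrel lo 90 -31.4 24.6
barrel hi 47 -4.8 26.0
barrel hi 60 -7.3 26.1
barrel hi 82 -11.5 26.3
barrel hi 90 -13.0 26.4
0 [(np.float64(-28.0), np.float64(88.4)), (np.float64(-37.9), np.float64(81.6)), (np.float64(-26.6), np.float64(65.1)), (np.float64(-16.7), np.float64(71.8))]
0.6 [(np.float64(-1.0), np.float64(93.0)), (np.float64(-13.0), np.float64(93.0)), (np.float64(-13.0), np.float64(73.0)), (np.float64(-1.0), np.float64(73.0))]
0.8 [(np.float64(8.0), np.float64(90.9)), (np.float64(-3.7), np.float64(93.3)), (np.float64(-7.7), np.float64(73.7)), (np.float64(4.0), np.float64(71.3))]
1.0 [(np.float64(16.4), np.float64(87.0)), (np.float64(5.4), np.float64(91.7)), (np.float64(-2.4), np.float64(73.3)), (np.float64(8.7), np.float64(68.6))]
1.1 [(np.float64(20.3), np.float64(84.5)), (np.float64(9.8), np.float64(90.2)), (np.float64(0.2), np.float64(72.7)), (np.float64(10.7), np.float64(66.9))]
1.2 [(np.float64(23.9), np.float64(81.6)), (np.float64(14.0), np.float64(88.4)), (np.float64(2.7), np.float64(71.8)), (np.float64(12.6), np.float64(65.1))]
```

```bash
python3 - <<'E'
from h import *
st(); print(bot.get_obs()["joint_pos"][1])
D=down(-by,0.6)
p,Rm,_=pose()
print(R.from_matrix(Rm.T@D).as_rotvec()/0.5)
path((505,230,340),D,10)
E
```

```text
t 18.1 p [515.8 -10.7 196.1] x [ 0.302 -0.024 -0.953] y [0.089 0.996 0.003] f [-0.2 -0.2 -0.2] w 0.5 q [-0.91 -0.3   0.73  2.09  0.33  0.99  1.17]
-0.3004910308054828
[ 2.82078439 -0.46429241 -1.38265956]
{'tx': -0.019, 'ty': 0.032, 'tz': 0.002, 'wx': 0.282, 'wy': -0.046, 'wz': -0.138} dist 28
{'tx': -0.039, 'ty': 0.064, 'tz': 0.003, 'wx': 0.564, 'wy': -0.093, 'wz': -0.277} dist 56
{'tx': -0.058, 'ty': 0.096, 'tz': 0.005, 'wx': 0.846, 'wy': -0.139, 'wz': -0.415} dist 84
{'tx': -0.078, 'ty': 0.128, 'tz': 0.007, 'wx': 1.128, 'wy': -0.186, 'wz': -0.553} dist 112
{'tx': -0.097, 'ty': 0.16, 'tz': 0.009, 'wx': 1.41, 'wy': -0.232, 'wz': -0.691} dist 140
{'tx': -0.117, 'ty': 0.191, 'tz': 0.01, 'wx': 1.692, 'wy': -0.279, 'wz': -0.83} dist 168
{'tx': -0.136, 'ty': 0.223, 'tz': 0.012, 'wx': 1.975, 'wy': -0.325, 'wz': -0.968} dist 196
{'tx': -0.156, 'ty': 0.255, 'tz': 0.014, 'wx': 2.257, 'wy': -0.371, 'wz': -1.106} dist 225
{'tx': -0.175, 'ty': 0.287, 'tz': 0.015, 'wx': 2.539, 'wy': -0.418, 'wz': -1.244} dist 253
{'tx': -0.195, 'ty': 0.319, 'tz': 0.017, 'wx': 2.821, 'wy': -0.464, 'wz': -1.383} dist 281
```

Emit:
move_arm:
  commands:
    - {"tx": 0.0, "ty": 0.03, "tz": 0.03, "wx": 0.2, "wy": -0.03, "wz": -0.1}
    - {"tx": -0.03, "ty": 0.09, "tz": 0.04, "wx": 0.5, "wy": -0.08, "wz": -0.25}
    - {"tx": -0.06, "ty": 0.15, "tz": 0.04, "wx": 0.75, "wy": -0.13, "wz": -0.37}
    - {"tx": -0.1, "ty": 0.2, "tz": 0.03, "wx": 1.0, "wy": -0.17, "wz": -0.5}

```text
time_s: 18.6
ee_pos: [525.9, 140.0, 271.8]
orientation: [0.786, 0.151, 0.529, -0.282]
ft_force: [1.2, -0.5, 0.2]
grip_width: 0.4
```

```bash
python3 - <<'E'
from h import *
st()
D=down(-by,0.6)
path((520,250,340),D,7)
E
```

```text
t 18.6 p [525.9 140.  271.8] x [ 0.282 -0.283 -0.917] y [ 0.603  0.795 -0.06 ] f [ 1.2 -0.5  0.2] w 0.4 q [-0.99 -0.05  0.4   1.83  0.44  1.3   0.24]
{'tx': -0.018, 'ty': 0.015, 'tz': -0.007, 'wx': 0.259, 'wy': -0.042, 'wz': -0.125} dist 19
{'tx': -0.036, 'ty': 0.03, 'tz': -0.014, 'wx': 0.519, 'wy': -0.083, 'wz': -0.25} dist 37
{'tx': -0.054, 'ty': 0.046, 'tz': -0.021, 'wx': 0.778, 'wy': -0.125, 'wz': -0.375} dist 56
{'tx': -0.073, 'ty': 0.061, 'tz': -0.028, 'wx': 1.038, 'wy': -0.167, 'wz': -0.5} dist 74
{'tx': -0.091, 'ty': 0.076, 'tz': -0.035, 'wx': 1.297, 'wy': -0.209, 'wz': -0.625} dist 93
{'tx': -0.109, 'ty': 0.091, 'tz': -0.042, 'wx': 1.557, 'wy': -0.25, 'wz': -0.751} dist 111
{'tx': -0.127, 'ty': 0.107, 'tz': -0.049, 'wx': 1.816, 'wy': -0.292, 'wz': -0.876} dist 130
```

Emit:
move_arm:
  commands:
    - {"tx": -0.018, "ty": 0.03, "tz": -0.007, "wx": 0.259, "wy": -0.042, "wz": -0.125}
    - {"tx": -0.036, "ty": 0.06, "tz": -0.014, "wx": 0.519, "wy": -0.083, "wz": -0.25}
    - {"tx": -0.06, "ty": 0.09, "tz": -0.03, "wx": 0.778, "wy": -0.125, "wz": -0.375}
    - {"tx": -0.09, "ty": 0.106, "tz": -0.06, "wx": 1.0, "wy": -0.167, "wz": -0.5}
  gripper: 140

```text
time_s: 19.1
ee_pos: [521.6, 245.2, 310.6]
orientation: [0.705, 0.262, 0.424, -0.505]
ft_force: [1.6, 0.3, -0.4]
grip_width: 32.4
```

```bash
python3 - <<'E'
from h import *
st()
for n in ("side","top"): cv2.imwrite(f"pics/{n}17.png",bot.capture(n)[:,:,::-1])
a=cv2.imread("pics/side17.png")[150:250,280:400]; cv2.imwrite("pics/side17e.png",cv2.resize(a,None,fx=6,fy=6,interpolation=cv2.INTER_CUBIC))
a=cv2.imread("pics/top17.png")[170:225,295:350]; cv2.imwrite("pics/top17e.png",cv2.resize(a,None,fx=10,fy=10,interpolation=cv2.INTER_CUBIC))
D=down(-by,0.6)
K=W(10.4,180,152); T=K+12*D[:,0]
path(T-120*D[:,0],D,6)
E
```

```text
t 19.1 p [521.6 245.2 310.6] x [ 0.131 -0.489 -0.862] y [ 0.934  0.353 -0.058] f [ 1.6  0.3 -0.4] w 32.4 q [-1.07  0.28  0.37  1.45  0.38  1.66 -0.33]
{'tx': 0.022, 'ty': 0.017, 'tz': 0.01, 'wx': 0.139, 'wy': -0.02, 'wz': -0.065} dist 22
{'tx': 0.044, 'ty': 0.034, 'tz': 0.02, 'wx': 0.278, 'wy': -0.04, 'wz': -0.129} dist 44
{'tx': 0.067, 'ty': 0.051, 'tz': 0.03, 'wx': 0.417, 'wy': -0.06, 'wz': -0.194} dist 67
{'tx': 0.089, 'ty': 0.068, 'tz': 0.04, 'wx': 0.556, 'wy': -0.08, 'wz': -0.258} dist 89
{'tx': 0.111, 'ty': 0.084, 'tz': 0.05, 'wx': 0.695, 'wy': -0.1, 'wz': -0.323} dist 111
{'tx': 0.133, 'ty': 0.101, 'tz': 0.06, 'wx': 0.834, 'wy': -0.12, 'wz': -0.388} dist 133
```

View pics/side17e.png

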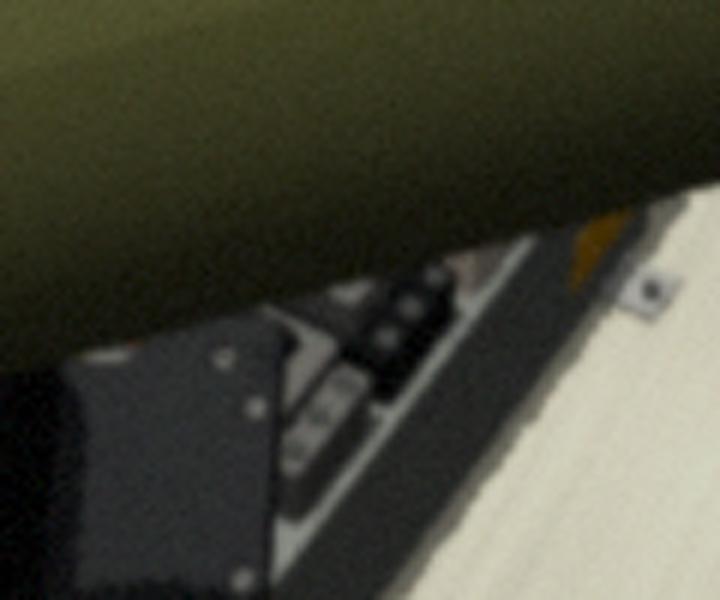

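View pics/top17e.png

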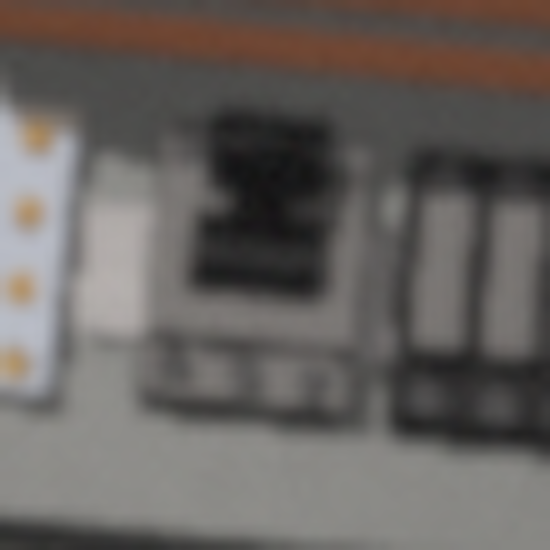

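Emit:
move_arm:
  commands:
    - {"tx": 0.0, "ty": 0.03, "tz": -0.01, "wx": 0.2, "wy": -0.03, "wz": -0.1}
    - {"tx": 0.02, "ty": 0.06, "tz": 0, "wx": 0.4, "wy": -0.06, "wz": -0.2}
    - {"tx": 0.06, "ty": 0.085, "tz": 0.03, "wx": 0.6, "wy": -0.09, "wz": -0.29}
    - {"tx": 0.1, "ty": 0.1, "tz": 0.05, "wx": 0.834, "wy": -0.12, "wz": -0.388}
    - {"tx": 0.133, "ty": 0.101, "tz": 0.06, "wx": 0.834, "wy": -0.12, "wz": -0.388}
    - {"tx": 0.133, "ty": 0.101, "tz": 0.06, "wx": 0.834, "wy": -0.12, "wz": -0.388}

```text
time_s: 19.95
ee_pos: [620.0, 184.0, 241.8]
orientation: [-0.596, -0.344, -0.313, 0.655]
ft_force: [-0.2, 0.9, 0.9]
grip_width: 39.2
```

```bash
python3 - <<'E'
from h import *
st()
cv2.imwrite("pics/wrist18.png",bot.capture("wrist")[:,:,::-1])
D=down(-by,0.6)
K=W(10.4,180,152); T=K+12*D[:,0]
print(proj("wrist",W(10.4,198,152)),proj("wrist",W(10.4,158,152)))
rows([(T-50*D[:,0],D),(T,D)])
E
```

```text
t 19.95 p [620.  184.  241.8] x [-0.053 -0.565 -0.823] y [ 0.996 -0.093 -0.001] f [-0.2  0.9  0.9] w 39.2 q [-0.89  0.59  0.48  1.23  0.25  1.7  -0.54]
[322.22054371 179.29507029] [322.51297943 206.96771331]
{'tx': 0.089, 'ty': -0.001, 'tz': -0.01, 'wx': -0.012, 'wy': 0.003, 'wz': 0.007} dist 67
{'tx': 0.156, 'ty': -0.001, 'tz': -0.01, 'wx': -0.012, 'wy': 0.003, 'wz': 0.007} dist 117
```

View pics/wrist18.png

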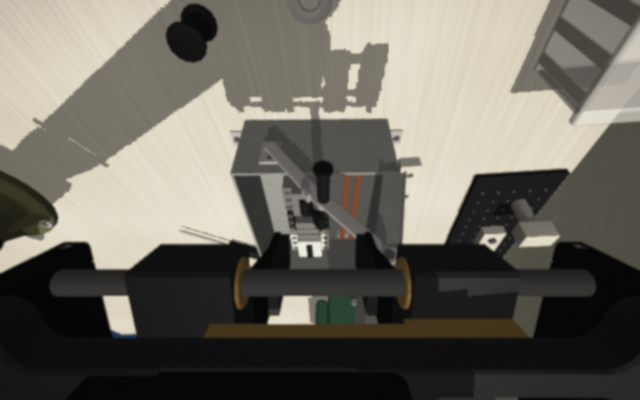

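```bash
python3 - <<'E'
from h import *
D=down(-by,0.6)
T=W(10.8,178.5,142)
rows([(T-50*D[:,0],D),(T,D)])
E
```

```text
{'tx': 0.086, 'ty': -0.0, 'tz': -0.016, 'wx': -0.012, 'wy': 0.003, 'wz': 0.007} dist 65
{'tx': 0.152, 'ty': -0.0, 'tz': -0.016, 'wx': -0.012, 'wy': 0.003, 'wz': 0.007} dist 115
```

Emit:
move_arm:
  commands:
    - {"tx": 0.06, "ty": 0, "tz": -0.016, "wx": 0, "wy": 0, "wz": 0}
    - {"tx": 0.1, "ty": 0, "tz": -0.016, "wx": 0, "wy": 0, "wz": 0}
    - {"tx": 0.13, "ty": 0, "tz": -0.016, "wx": 0, "wy": 0, "wz": 0}
    - {"tx": 0.152, "ty": 0, "tz": -0.016, "wx": 0, "wy": 0, "wz": 0}
    - {"tx": 0.152, "ty": 0, "tz": -0.016, "wx": 0, "wy": 0, "wz": 0}

```text
time_s: 20.62
ee_pos: [614.5, 133.2, 142.4]
orientation: [-0.597, -0.344, -0.314, 0.653]
ft_force: [-0.0, -1.7, 0.7]
grip_width: 39.0
```

Emit:
move_arm:
  commands:
    - {"tx": 0, "ty": 0, "tz": 0, "wx": 0, "wy": 0, "wz": 0}
    - {"tx": 0, "ty": 0, "tz": 0, "wx": 0, "wy": 0, "wz": 0}
    - {"tx": 0, "ty": 0, "tz": 0, "wx": 0, "wy": 0, "wz": 0}
  gripper: 255
  newtons: 20

```text
time_s: 21.0
ee_pos: [615.2, 133.6, 142.9]
orientation: [-0.597, -0.345, -0.314, 0.652]
ft_force: [-0.1, -0.9, 0.7]
grip_width: 17.0
```

```bash
python3 - <<'E'
from h import *
st()
p,_,_=pose(); c=np.array([BP[0],BP[1],0]); print("box",(p-c)@bx,(p-c)@by)
for d in ((3,-2.4),(6,-5),(9,-8),(11,-10.5),(13,-13)): rows([(p+bx*d[0]+bz*d[1],None)])
E
```

```text
t 21.0 p [615.2 133.6 142.9] x [-0.049 -0.563 -0.825] y [ 0.996 -0.089  0.002] f [-0.1 -0.9  0.7] w 17.0 q [-0.86  0.59  0.48  1.43  0.26  1.48 -0.57]
box 11.096998613829161 180.47494539313243
{'tx': 0.003, 'ty': 0.004, 'tz': -0.002, 'wx': 0.0, 'wy': 0.0, 'wz': 0.0} dist 4
{'tx': 0.005, 'ty': 0.008, 'tz': -0.004, 'wx': 0.0, 'wy': 0.0, 'wz': 0.0} dist 8
{'tx': 0.009, 'ty': 0.012, 'tz': -0.006, 'wx': 0.0, 'wy': 0.0, 'wz': 0.0} dist 12
{'tx': 0.012, 'ty': 0.015, 'tz': -0.008, 'wx': 0.0, 'wy': 0.0, 'wz': 0.0} dist 15
{'tx': 0.014, 'ty': 0.017, 'tz': -0.01, 'wx': 0.0, 'wy': 0.0, 'wz': 0.0} dist 18
```

Emit:
move_arm:
  commands:
    - {"tx": 0.003, "ty": 0.004, "tz": -0.002, "wx": 0, "wy": 0, "wz": 0}
    - {"tx": 0.005, "ty": 0.008, "tz": -0.004, "wx": 0, "wy": 0, "wz": 0}
    - {"tx": 0.009, "ty": 0.012, "tz": -0.006, "wx": 0, "wy": 0, "wz": 0}
    - {"tx": 0.012, "ty": 0.015, "tz": -0.008, "wx": 0, "wy": 0, "wz": 0}
    - {"tx": 0.012, "ty": 0.015, "tz": -0.008, "wx": 0, "wy": 0, "wz": 0}

```text
time_s: 21.62
ee_pos: [627.0, 132.6, 131.9]
orientation: [-0.597, -0.345, -0.314, 0.652]
ft_force: [-0.1, 1.6, 4.7]
grip_width: 11.5
```

```bash
python3 - <<'E'
from h import *
st()
p,_,_=pose(); c=np.array([BP[0],BP[1],0]); print("box",(p-c)@bx,(p-c)@by)
for n in ("wrist","side"): cv2.imwrite(f"pics/{n}19.png",bot.capture(n)[:,:,::-1])
E
```

```text
t 21.62 p [627.  132.6 131.9] x [-0.048 -0.562 -0.825] y [ 0.996 -0.089  0.002] f [-0.1  1.6  4.7] w 11.5 q [-0.85  0.62  0.48  1.41  0.25  1.47 -0.56]
box 22.977565660437072 180.4152795941586
```

View pics/wrist19.png

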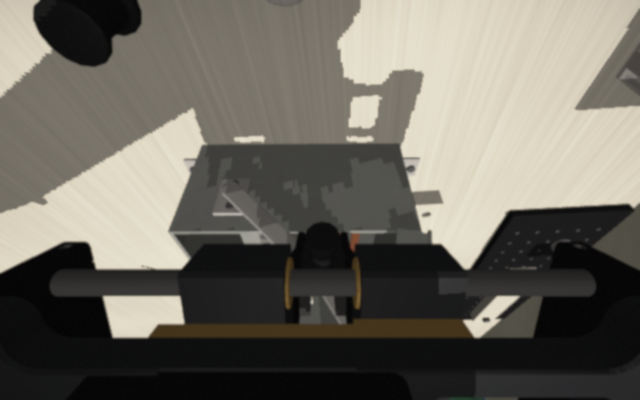

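Emit:
move_arm:
  commands:
    - {"tx": -0.001, "ty": -0.002, "tz": 0.001, "wx": 0, "wy": 0, "wz": 0}
    - {"tx": -0.002, "ty": -0.003, "tz": 0.001, "wx": 0, "wy": 0, "wz": 0}
    - {"tx": -0.002, "ty": -0.003, "tz": 0.001, "wx": 0, "wy": 0, "wz": 0}

```text
time_s: 22.1
ee_pos: [625.9, 132.7, 133.0]
orientation: [-0.598, -0.346, -0.314, 0.651]
ft_force: [6.3, 2.0, -0.1]
grip_width: 11.6
```

Emit:
move_arm:
  commands:
    - {"tx": 0, "ty": 0, "tz": 0, "wx": 0, "wy": 0, "wz": 0}
  gripper: 215

```text
time_s: 22.22
ee_pos: [625.3, 132.7, 132.9]
orientation: [-0.598, -0.345, -0.314, 0.652]
ft_force: [4.7, 1.7, -0.4]
grip_width: 13.3
```

```bash
python3 - <<'E'
from h import *
st()
p,_,_=pose(); c=np.array([BP[0],BP[1],0]); print("box",(p-c)@bx,(p-c)@by)
cv2.imwrite("pics/wrist20.png",bot.capture("wrist")[:,:,::-1])
E
```

```text
t 22.23 p [625.3 132.7 132.9] x [-0.047 -0.562 -0.826] y [ 0.996 -0.088  0.004] f [ 4.7  1.7 -0.4] w 13.3 q [-0.85  0.62  0.48  1.42  0.25  1.47 -0.56]
box 21.23103948171862 180.38573299335727
```

View pics/wrist20.png

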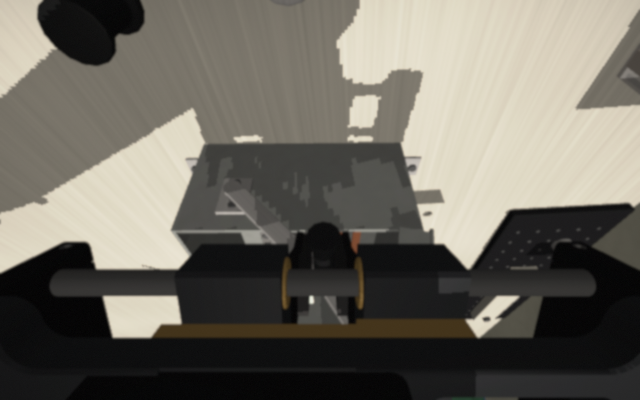

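Emit:
move_arm:
  commands:
    - {"tx": 0, "ty": 0.001, "tz": 0, "wx": 0, "wy": 0, "wz": 0}
    - {"tx": 0, "ty": 0.001, "tz": 0, "wx": 0, "wy": 0, "wz": 0}
  gripper: 190

```text
time_s: 22.52
ee_pos: [623.7, 131.3, 132.9]
orientation: [-0.596, -0.343, -0.314, 0.654]
ft_force: [0.1, 0.1, -0.2]
grip_width: 21.0
```

```bash
python3 - <<'E'
from h import *
st()
p,_,_=pose(); c=np.array([BP[0],BP[1],0]); print("box",(p-c)@bx,(p-c)@by)
a=bot.capture("wrist")[:,:,::-1];cv2.imwrite("pics/wrist21.png",a)
b=cv2.imread("pics/wrist20.png")
cv2.imwrite("pics/cmp.png",np.vstack([cv2.resize(x[180:290,160:440],None,fx=2.6,fy=2.6) for x in (b,a)]))
E
```

```text
t 22.52 p [623.7 131.3 132.9] x [-0.053 -0.564 -0.824] y [ 0.996 -0.091 -0.001] f [ 0.1  0.1 -0.2] w 21.0 q [-0.85  0.62  0.48  1.42  0.25  1.47 -0.56]
box 19.800310581015285 178.8589384650748
```

View pics/cmp.png

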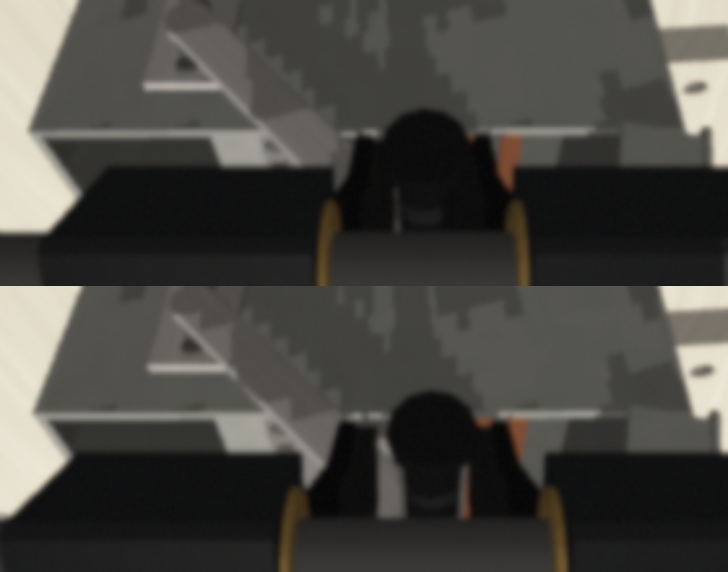

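Emit:
move_arm:
  commands:
    - {"tx": 0, "ty": 0, "tz": 0, "wx": 0, "wy": 0, "wz": 0}
    - {"tx": -0.06, "ty": 0, "tz": 0, "wx": 0, "wy": 0, "wz": 0}
    - {"tx": -0.13, "ty": 0, "tz": 0, "wx": 0, "wy": 0, "wz": 0}
    - {"tx": -0.21, "ty": 0, "tz": 0, "wx": 0, "wy": 0, "wz": 0}
    - {"tx": -0.29, "ty": 0, "tz": 0.0, "wx": 0, "wy": 0.1, "wz": 0}
  gripper: 140

```text
time_s: 23.2
ee_pos: [634.6, 256.9, 312.9]
orientation: [-0.589, -0.36, -0.33, 0.644]
ft_force: [1.1, 0.9, -1.0]
grip_width: 39.3
```

```bash
python3 - <<'E'
from h import *
st()
for n in ("side","wrist"): cv2.imwrite(f"pics/{n}22.png",bot.capture(n)[:,:,::-1])
a=cv2.imread("pics/side22.png")[170:270,230:330]; cv2.imwrite("pics/side22d.png",cv2.resize(a,None,fx=6,fy=6,interpolation=cv2.INTER_CUBIC))
D=down()
rows([((628,180,400),D),((630,-48.5,410),D),((630,-48.5,316),D)])
E
```

```text
t 23.2 p [634.6 256.9 312.9] x [-0.047 -0.521 -0.852] y [ 0.996 -0.088 -0.002] f [ 1.1  0.9 -1. ] w 39.3 q [-0.87  0.66  0.46  0.95  0.19  1.88 -0.51]
{'tx': -0.038, 'ty': -0.002, 'tz': 0.146, 'wx': -0.009, 'wy': 1.086, 'wz': -0.018} dist 113
{'tx': 0.108, 'ty': 0.027, 'tz': 0.412, 'wx': -0.009, 'wy': 1.086, 'wz': -0.018} dist 320
{'tx': 0.215, 'ty': 0.026, 'tz': 0.347, 'wx': -0.009, 'wy': 1.086, 'wz': -0.018} dist 307
```

View pics/side22d.png

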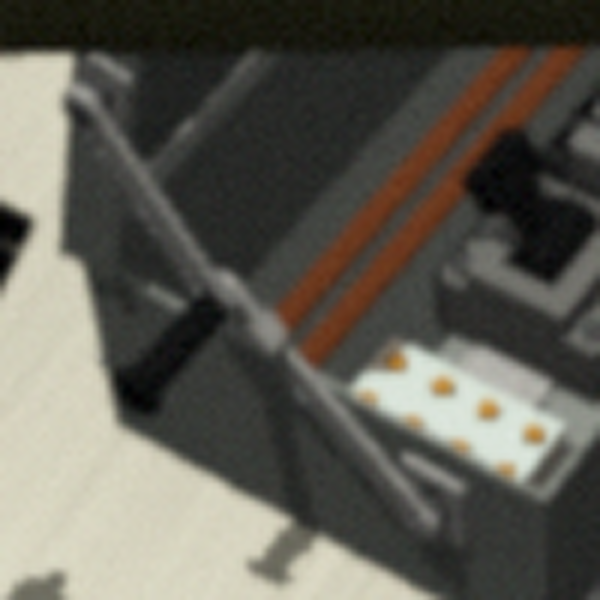

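Emit:
move_arm:
  commands:
    - {"tx": -0.03, "ty": 0, "tz": 0.06, "wx": 0, "wy": 0.25, "wz": 0}
    - {"tx": -0.04, "ty": 0, "tz": 0.14, "wx": 0, "wy": 0.5, "wz": 0}
    - {"tx": -0.015, "ty": 0.008, "tz": 0.21, "wx": 0, "wy": 0.75, "wz": 0}
    - {"tx": 0.025, "ty": 0.015, "tz": 0.28, "wx": 0, "wy": 1.0, "wz": 0}
    - {"tx": 0.07, "ty": 0.021, "tz": 0.35, "wx": 0, "wy": 1.0, "wz": 0}
    - {"tx": 0.108, "ty": 0.027, "tz": 0.412, "wx": 0, "wy": 1.0, "wz": 0}
    - {"tx": 0.108, "ty": 0.027, "tz": 0.412, "wx": 0, "wy": 1.0, "wz": 0}

```text
time_s: 24.18
ee_pos: [626.5, -59.4, 405.9]
orientation: [-0.487, -0.511, -0.461, 0.538]
ft_force: [-0.2, 0.3, 0.2]
grip_width: 39.2
```

```bash
python3 - <<'E'
from h import *
st()
cv2.imwrite("pics/wrist23.png",bot.capture("wrist")[:,:,::-1])
D=down()
B=lambda l:W(98-240*np.cos(l-.042),0,102+240*np.sin(l-.042))
for l in (1.32,1.34): print(B(l),proj("wrist",B(l)+55*by))
rows([((630,-48.5,410),D),((630,-48.5,316),D)])
E
```

```text
t 24.18 p [626.5 -59.4 405.9] x [-0.004 -0.053 -0.999] y [ 0.995 -0.101  0.001] f [-0.2  0.3  0.2] w 39.2 q [-0.39  0.28  0.55  1.18 -0.09  1.71  0.03]
[617.62734495 -47.71036883 331.78572341] [308.6750422  131.00857705]
[622.22035493 -48.09709167 333.12510264] [314.63828038 131.12358985]
{'tx': -0.006, 'ty': 0.003, 'tz': -0.009, 'wx': -0.024, 'wy': 0.102, 'wz': -0.0} dist 8
{'tx': 0.119, 'ty': 0.003, 'tz': -0.015, 'wx': -0.024, 'wy': 0.102, 'wz': -0.0} dist 90
```

View pics/wrist23.png

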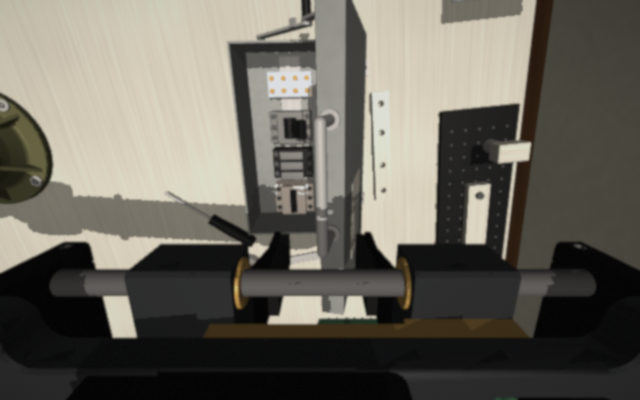

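Emit:
move_arm:
  commands:
    - {"tx": 0.04, "ty": 0.003, "tz": -0.011, "wx": -0.024, "wy": 0.1, "wz": 0}
    - {"tx": 0.08, "ty": 0.003, "tz": -0.013, "wx": -0.024, "wy": 0.1, "wz": 0}
    - {"tx": 0.118, "ty": 0.003, "tz": -0.015, "wx": -0.024, "wy": 0.1, "wz": 0}
    - {"tx": 0.118, "ty": 0.003, "tz": -0.015, "wx": -0.024, "wy": 0.1, "wz": 0}

```text
time_s: 24.72
ee_pos: [629.8, -42.6, 313.7]
orientation: [-0.48, -0.517, -0.482, 0.52]
ft_force: [0.5, 0.5, -0.3]
grip_width: 39.6
```

Emit:
move_arm:
  commands:
    - {"tx": 0, "ty": 0, "tz": 0, "wx": 0, "wy": 0, "wz": 0}
    - {"tx": 0, "ty": 0, "tz": 0, "wx": 0, "wy": 0, "wz": 0}
    - {"tx": 0, "ty": 0, "tz": 0, "wx": 0, "wy": 0, "wz": 0}
  gripper: 255
  newtons: 25

```text
time_s: 25.1
ee_pos: [631.2, -45.0, 317.7]
orientation: [0.481, 0.519, 0.48, -0.519]
ft_force: [-4.9, 1.5, 4.6]
grip_width: 16.9
```

```bash
python3 - <<'E'
from h import *
st();ang()
p,Rm,_=pose(); h=W(98,0,102)
g=p+17*bz; d=g-h; u=-d@bx; rad=np.hypot(u,d[2]); a=np.arctan2(d[2],u); print(rad,a)
rows([(p+ (h-bx*240*np.cos(a-s)+bz*240*np.sin(a-s))-(h-bx*240*np.cos(a)+bz*240*np.sin(a)),down()) for s in np.linspace(0,.5,9)[1:]])
E
```

```text
t 25.1 p [631.2 -45.  317.7] x [ 0.001 -0.001 -1.   ] y [ 0.997 -0.078  0.001] f [-4.9  1.5  4.6] w 16.9 q [-0.38  0.28  0.53  1.36 -0.14  1.54  0.05]
handle rad 241.2 ang 1.3366
239.2886766946054 1.3347860112658807
{'tx': 0.005, 'ty': -0.019, 'tz': -0.0, 'wx': 0.012, 'wy': 0.001, 'wz': -0.003} dist 15
{'tx': 0.012, 'ty': -0.038, 'tz': -0.0, 'wx': 0.012, 'wy': 0.001, 'wz': -0.003} dist 30
{'tx': 0.019, 'ty': -0.057, 'tz': -0.0, 'wx': 0.012, 'wy': 0.001, 'wz': -0.003} dist 45
{'tx': 0.028, 'ty': -0.075, 'tz': -0.0, 'wx': 0.012, 'wy': 0.001, 'wz': -0.003} dist 60
{'tx': 0.038, 'ty': -0.092, 'tz': -0.001, 'wx': 0.012, 'wy': 0.001, 'wz': -0.003} dist 75
{'tx': 0.049, 'ty': -0.109, 'tz': -0.001, 'wx': 0.012, 'wy': 0.001, 'wz': -0.003} dist 89
{'tx': 0.061, 'ty': -0.125, 'tz': -0.001, 'wx': 0.012, 'wy': 0.001, 'wz': -0.003} dist 104
{'tx': 0.074, 'ty': -0.14, 'tz': -0.001, 'wx': 0.012, 'wy': 0.001, 'wz': -0.003} dist 119
```

Emit:
move_arm:
  commands:
    - {"tx": 0, "ty": 0, "tz": 0, "wx": 0, "wy": 0, "wz": 0}
    - {"tx": 0, "ty": 0, "tz": 0, "wx": 0, "wy": 0, "wz": 0}

```text
time_s: 25.35
ee_pos: [628.1, -44.8, 317.7]
orientation: [-0.479, -0.518, -0.482, 0.52]
ft_force: [-11.2, 1.3, 7.0]
grip_width: 8.9
```

```bash
python3 - <<'E'
from h import *
st();ang()
a=bot.capture("wrist")[:,:,::-1];cv2.imwrite("pics/wrist24.png",a)
E
```

```text
t 25.35 p [628.1 -44.8 317.7] x [-0.006  0.001 -1.   ] y [ 0.997 -0.078 -0.006] f [-11.2   1.3   7. ] w 8.9 q [-0.38  0.27  0.53  1.36 -0.14  1.55  0.05]
handle rad 242.0 ang 1.3246
```

View pics/wrist24.png

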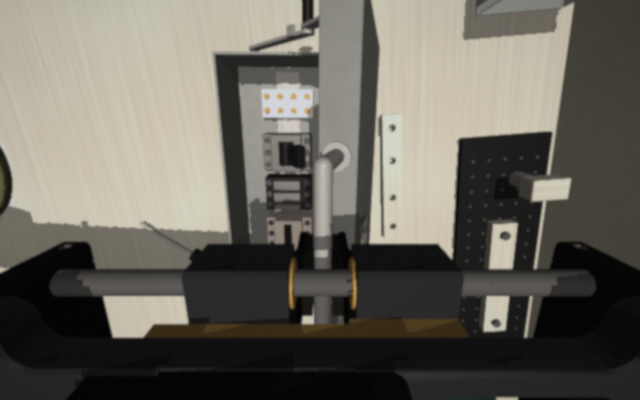

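```bash
cat >> h.py <<'E'
def lower(steps,a=None):
    p,Rm,_=pose(); h=W(98,0,102)
    if a is None:
        d=p+17*bz-h; a=np.arctan2(d[2],-d@bx)
    f=lambda x:h-bx*240*np.cos(x)+bz*240*np.sin(x)
    print("a",a); rows([(p+f(a-s)-f(a),None) for s in steps])
E
python3 - <<'E'
from h import *
lower(np.arange(1,9)*.045)
E
```

```text
a 1.3221077229453346
{'tx': 0.004, 'ty': -0.014, 'tz': -0.0, 'wx': 0.0, 'wy': 0.0, 'wz': 0.0} dist 11
{'tx': 0.008, 'ty': -0.028, 'tz': -0.0, 'wx': 0.0, 'wy': 0.0, 'wz': 0.0} dist 22
{'tx': 0.014, 'ty': -0.041, 'tz': -0.0, 'wx': 0.0, 'wy': 0.0, 'wz': 0.0} dist 32
{'tx': 0.019, 'ty': -0.054, 'tz': -0.0, 'wx': 0.0, 'wy': 0.0, 'wz': 0.0} dist 43
{'tx': 0.026, 'ty': -0.067, 'tz': -0.0, 'wx': 0.0, 'wy': 0.0, 'wz': 0.0} dist 54
{'tx': 0.033, 'ty': -0.08, 'tz': -0.0, 'wx': 0.0, 'wy': 0.0, 'wz': 0.0} dist 65
{'tx': 0.04, 'ty': -0.092, 'tz': -0.001, 'wx': 0.0, 'wy': 0.0, 'wz': 0.0} dist 75
{'tx': 0.048, 'ty': -0.104, 'tz': -0.001, 'wx': 0.0, 'wy': 0.0, 'wz': 0.0} dist 86
```

Emit:
move_arm:
  commands:
    - {"tx": 0.003, "ty": -0.014, "tz": 0, "wx": 0, "wy": 0, "wz": 0}
    - {"tx": 0.008, "ty": -0.028, "tz": 0, "wx": 0, "wy": 0, "wz": 0}
    - {"tx": 0.013, "ty": -0.041, "tz": 0, "wx": 0, "wy": 0, "wz": 0}
    - {"tx": 0.019, "ty": -0.054, "tz": 0, "wx": 0, "wy": 0, "wz": 0}
    - {"tx": 0.026, "ty": -0.067, "tz": 0, "wx": 0, "wy": 0, "wz": 0}
    - {"tx": 0.033, "ty": -0.08, "tz": 0, "wx": 0, "wy": 0, "wz": 0}
    - {"tx": 0.04, "ty": -0.092, "tz": 0, "wx": 0, "wy": 0, "wz": 0}
    - {"tx": 0.048, "ty": -0.104, "tz": 0, "wx": 0, "wy": 0, "wz": 0}

```text
time_s: 26.4
ee_pos: [552.3, -38.4, 281.2]
orientation: [0.48, 0.519, 0.48, -0.519]
ft_force: [-2.0, 1.5, 4.2]
grip_width: 8.8
```

```bash
python3 - <<'E'
from h import *
st();ang();lower(np.arange(1,9)*.045)
cv2.imwrite("pics/side25.png",bot.capture("side")[:,:,::-1])
E
```

```text
t 26.4 p [552.3 -38.4 281.2] x [-0.     0.001 -1.   ] y [ 0.997 -0.077 -0.   ] f [-2.   1.5  4.2] w 8.8 q [-0.45  0.09  0.51  1.62 -0.05  1.44 -0.01]
handle rad 239.9 ang 0.9723
a 0.9675838446917103
{'tx': 0.008, 'ty': -0.012, 'tz': -0.0, 'wx': 0.0, 'wy': 0.0, 'wz': 0.0} dist 11
{'tx': 0.017, 'ty': -0.023, 'tz': -0.0, 'wx': 0.0, 'wy': 0.0, 'wz': 0.0} dist 22
{'tx': 0.027, 'ty': -0.034, 'tz': -0.0, 'wx': 0.0, 'wy': 0.0, 'wz': 0.0} dist 32
{'tx': 0.037, 'ty': -0.044, 'tz': -0.0, 'wx': 0.0, 'wy': 0.0, 'wz': 0.0} dist 43
{'tx': 0.047, 'ty': -0.054, 'tz': -0.0, 'wx': 0.0, 'wy': 0.0, 'wz': 0.0} dist 54
{'tx': 0.058, 'ty': -0.064, 'tz': -0.0, 'wx': 0.0, 'wy': 0.0, 'wz': 0.0} dist 65
{'tx': 0.069, 'ty': -0.073, 'tz': -0.0, 'wx': 0.0, 'wy': 0.0, 'wz': 0.0} dist 75
{'tx': 0.081, 'ty': -0.081, 'tz': -0.0, 'wx': 0.0, 'wy': 0.0, 'wz': 0.0} dist 86
```

View pics/side25.png

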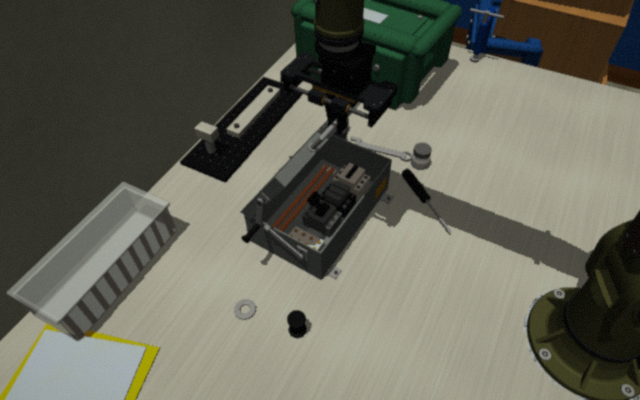

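```bash
python3 - <<'E'
import cv2
a=cv2.imread("pics/side25.png")[150:250,280:400]; cv2.imwrite("pics/side25e.png",cv2.resize(a,None,fx=6,fy=6,interpolation=cv2.INTER_CUBIC))
E
```

```text
(no output)
```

View pics/side25e.png

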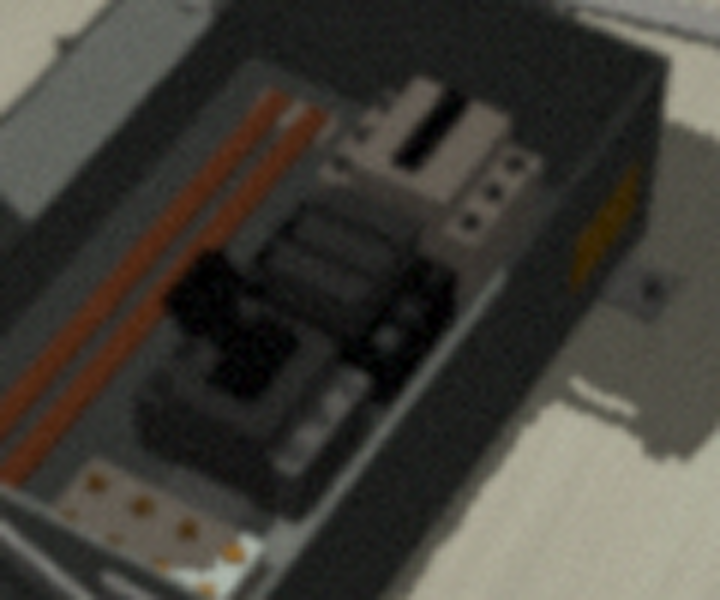

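Emit:
move_arm:
  commands:
    - {"tx": 0.008, "ty": -0.012, "tz": 0, "wx": 0, "wy": 0, "wz": 0}
    - {"tx": 0.017, "ty": -0.023, "tz": 0, "wx": 0, "wy": 0, "wz": 0}
    - {"tx": 0.027, "ty": -0.034, "tz": 0, "wx": 0, "wy": 0, "wz": 0}
    - {"tx": 0.037, "ty": -0.044, "tz": 0, "wx": 0, "wy": 0, "wz": 0}
    - {"tx": 0.047, "ty": -0.054, "tz": 0, "wx": 0, "wy": 0, "wz": 0}
    - {"tx": 0.058, "ty": -0.064, "tz": 0, "wx": 0, "wy": 0, "wz": 0}
    - {"tx": 0.069, "ty": -0.073, "tz": 0, "wx": 0, "wy": 0, "wz": 0}
    - {"tx": 0.081, "ty": -0.081, "tz": 0, "wx": 0, "wy": 0, "wz": 0}

```text
time_s: 27.45
ee_pos: [491.9, -33.5, 218.8]
orientation: [-0.48, -0.519, -0.481, 0.519]
ft_force: [-4.4, 4.4, 1.8]
grip_width: 9.0
```

```bash
python3 - <<'E'
from h import *
st();ang();lower(np.arange(1,9)*.045)
E
```

```text
t 27.45 p [491.9 -33.5 218.8] x [-0.001  0.    -1.   ] y [ 0.997 -0.077 -0.001] f [-4.4  4.4  1.8] w 9.0 q [-0.47 -0.03  0.48  1.85  0.01  1.32 -0.07]
handle rad 238.2 ang 0.6067
a 0.5997159088994879
{'tx': 0.012, 'ty': -0.008, 'tz': -0.0, 'wx': 0.0, 'wy': 0.0, 'wz': 0.0} dist 11
{'tx': 0.024, 'ty': -0.015, 'tz': -0.0, 'wx': 0.0, 'wy': 0.0, 'wz': 0.0} dist 22
{'tx': 0.037, 'ty': -0.022, 'tz': -0.0, 'wx': 0.0, 'wy': 0.0, 'wz': 0.0} dist 32
{'tx': 0.05, 'ty': -0.028, 'tz': -0.0, 'wx': 0.0, 'wy': 0.0, 'wz': 0.0} dist 43
{'tx': 0.064, 'ty': -0.034, 'tz': -0.0, 'wx': 0.0, 'wy': 0.0, 'wz': 0.0} dist 54
{'tx': 0.077, 'ty': -0.039, 'tz': -0.0, 'wx': 0.0, 'wy': 0.0, 'wz': 0.0} dist 65
{'tx': 0.091, 'ty': -0.043, 'tz': -0.0, 'wx': 0.0, 'wy': 0.0, 'wz': 0.0} dist 75
{'tx': 0.105, 'ty': -0.047, 'tz': -0.0, 'wx': 0.0, 'wy': 0.0, 'wz': 0.0} dist 86
```

```bash
python3 - <<'E'
from h import *
off=np.array([-8,22])
def P(r,s,a,y,p,zp=47):
    th=a-.6; return ((proj("side",W(p+r*np.sin(th)+s*np.cos(th),y,zp+r*np.cos(th)-s*np.sin(th)))-[280,150])*6+off).round().astype(int)
im={0:cv2.imread("pics/side13e.png"),1:cv2.imread("pics/side25e.png")}
# check offset with box rim corners at inner handle side +y: print
print("rim corner handle/-y",((proj("side",W(-95,-150,100))-[280,150])*6).round())
out=[]
for k,a,p in ((0,0.0,-14.5),(1,1.2,-14.5),(0,0.0,-9),(1,0.95,-9)):
    m=im[k].copy()
    for y in (11,41):
        q=np.array([P(r,s,a,y+0.5,p) for r,s in ((46,6),(46,-6),(26,-6),(26,6))]); cv2.polylines(m,[q],True,(0,255,0),1)
    out.append(m[150:450,80:480])
cv2.imwrite("pics/ov.png",np.vstack([np.hstack(out[:2]),np.hstack(out[2:])]))
E
```

```text
rim corner handle/-y [673.  53.]
```

View pics/ov.png

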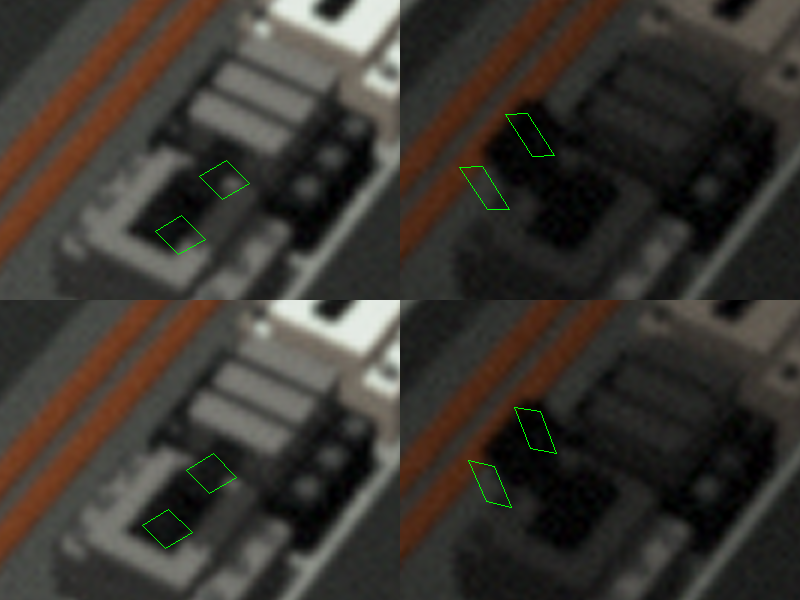

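Emit:
move_arm:
  commands:
    - {"tx": 0.012, "ty": -0.008, "tz": 0, "wx": 0, "wy": 0, "wz": 0}
    - {"tx": 0.024, "ty": -0.015, "tz": 0, "wx": 0, "wy": 0, "wz": 0}
    - {"tx": 0.037, "ty": -0.022, "tz": 0, "wx": 0, "wy": 0, "wz": 0}
    - {"tx": 0.05, "ty": -0.028, "tz": 0, "wx": 0, "wy": 0, "wz": 0}
    - {"tx": 0.064, "ty": -0.034, "tz": 0, "wx": 0, "wy": 0, "wz": 0}
    - {"tx": 0.077, "ty": -0.039, "tz": 0, "wx": 0, "wy": 0, "wz": 0}
    - {"tx": 0.091, "ty": -0.043, "tz": 0, "wx": 0, "wy": 0, "wz": 0}
    - {"tx": 0.105, "ty": -0.047, "tz": 0, "wx": 0, "wy": 0, "wz": 0}

```text
time_s: 28.45
ee_pos: [456.9, -30.6, 139.5]
orientation: [-0.48, -0.519, -0.48, 0.519]
ft_force: [-1.3, 4.9, -2.3]
grip_width: 8.8
```

```bash
python3 - <<'E'
from h import *
st();ang();lower(np.arange(1,9)*.03)
E
```

```text
t 28.45 p [456.9 -30.6 139.5] x [-0.  0. -1.] y [ 0.997 -0.077 -0.   ] f [-1.3  4.9 -2.3] w 8.8 q [-0.48 -0.05  0.48  2.03  0.02  1.15 -0.09]
handle rad 237.6 ang 0.2402
a 0.2320254111546373
{'tx': 0.009, 'ty': -0.002, 'tz': -0.0, 'wx': 0.0, 'wy': 0.0, 'wz': 0.0} dist 7
{'tx': 0.019, 'ty': -0.004, 'tz': -0.0, 'wx': 0.0, 'wy': 0.0, 'wz': 0.0} dist 14
{'tx': 0.028, 'ty': -0.005, 'tz': -0.0, 'wx': 0.0, 'wy': 0.0, 'wz': 0.0} dist 22
{'tx': 0.038, 'ty': -0.007, 'tz': -0.0, 'wx': 0.0, 'wy': 0.0, 'wz': 0.0} dist 29
{'tx': 0.047, 'ty': -0.007, 'tz': -0.0, 'wx': 0.0, 'wy': 0.0, 'wz': 0.0} dist 36
{'tx': 0.057, 'ty': -0.008, 'tz': -0.0, 'wx': 0.0, 'wy': 0.0, 'wz': 0.0} dist 43
{'tx': 0.067, 'ty': -0.008, 'tz': -0.0, 'wx': 0.0, 'wy': 0.0, 'wz': 0.0} dist 50
{'tx': 0.076, 'ty': -0.009, 'tz': -0.0, 'wx': 0.0, 'wy': 0.0, 'wz': 0.0} dist 57
```

Emit:
move_arm:
  commands:
    - {"tx": 0.01, "ty": -0.002, "tz": 0, "wx": 0, "wy": 0, "wz": 0}
    - {"tx": 0.02, "ty": -0.004, "tz": 0, "wx": 0, "wy": 0, "wz": 0}
    - {"tx": 0.03, "ty": -0.005, "tz": 0, "wx": 0, "wy": 0, "wz": 0}
    - {"tx": 0.04, "ty": -0.007, "tz": 0, "wx": 0, "wy": 0, "wz": 0}
    - {"tx": 0.05, "ty": -0.008, "tz": 0, "wx": 0, "wy": 0, "wz": 0}
    - {"tx": 0.06, "ty": -0.008, "tz": 0, "wx": 0, "wy": 0, "wz": 0}
    - {"tx": 0.069, "ty": -0.009, "tz": 0, "wx": 0, "wy": 0, "wz": 0}
    - {"tx": 0.076, "ty": -0.009, "tz": 0, "wx": 0, "wy": 0, "wz": 0}

```text
time_s: 29.45
ee_pos: [449.6, -30.1, 82.3]
orientation: [-0.48, -0.518, -0.481, 0.519]
ft_force: [-2.7, 5.0, -2.9]
grip_width: 8.4
```

Emit:
move_arm:
  commands:
    - {"tx": 0.004, "ty": 0, "tz": 0, "wx": 0, "wy": 0, "wz": 0}
    - {"tx": 0.008, "ty": 0, "tz": 0, "wx": 0, "wy": 0, "wz": 0}
    - {"tx": 0.012, "ty": 0, "tz": 0, "wx": 0, "wy": 0, "wz": 0}
    - {"tx": 0.012, "ty": 0, "tz": 0, "wx": 0, "wy": 0, "wz": 0}

```text
time_s: 29.95
ee_pos: [449.7, -30.2, 73.4]
orientation: [-0.48, -0.518, -0.481, 0.519]
ft_force: [-1.0, 6.3, -3.9]
grip_width: 8.7
```

```bash
python3 - <<'E'
from h import *
st();ang()
for n in ("side",): cv2.imwrite(f"pics/{n}26.png",bot.capture(n)[:,:,::-1])
a=cv2.imread("pics/side26.png")[120:290,230:430]; cv2.imwrite("pics/side26c.png",cv2.resize(a,None,fx=3.5,fy=3.5,interpolation=cv2.INTER_CUBIC))
E
```

```text
t 29.95 p [449.7 -30.2  73.4] x [-0.002 -0.    -1.   ] y [ 0.997 -0.077 -0.002] f [-1.   6.3 -3.9] w 8.7 q [-0.47  0.03  0.49  2.11 -0.01  1.01 -0.05]
handle rad 238.3 ang -0.0404
```

View pics/side26c.png

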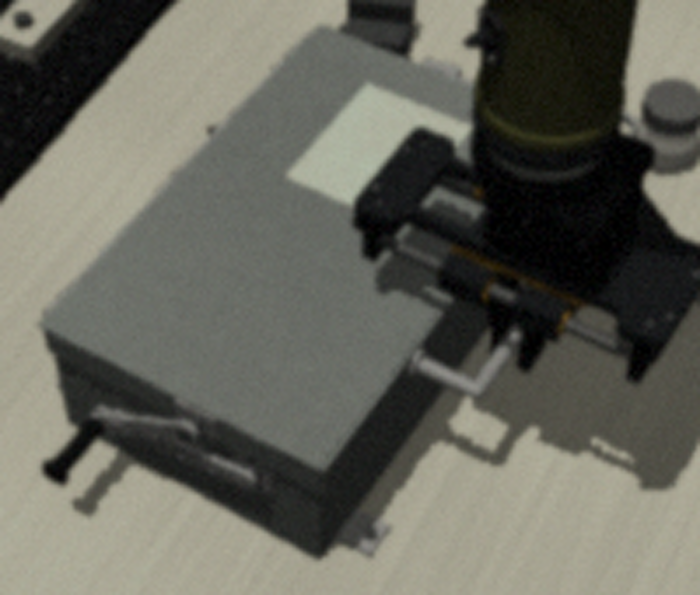

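Emit:
move_arm:
  commands:
    - {"tx": 0.003, "ty": 0, "tz": 0, "wx": 0, "wy": 0, "wz": 0}
    - {"tx": 0.005, "ty": 0, "tz": 0, "wx": 0, "wy": 0, "wz": 0}
    - {"tx": 0.005, "ty": 0, "tz": 0, "wx": 0, "wy": 0, "wz": 0}

```text
time_s: 30.38
ee_pos: [449.8, -30.1, 69.8]
orientation: [-0.48, -0.519, -0.481, 0.519]
ft_force: [-2.0, 5.5, -3.1]
grip_width: 8.4
```

Emit:
move_arm:
  commands:
    - {"tx": 0.002, "ty": 0, "tz": 0, "wx": 0, "wy": 0, "wz": 0}
    - {"tx": 0.004, "ty": 0, "tz": 0, "wx": 0, "wy": 0, "wz": 0}
    - {"tx": 0.005, "ty": 0, "tz": 0, "wx": 0, "wy": 0, "wz": 0}
    - {"tx": 0.005, "ty": 0, "tz": 0, "wx": 0, "wy": 0, "wz": 0}

```text
time_s: 30.88
ee_pos: [449.8, -30.1, 68.9]
orientation: [-0.479, -0.519, -0.481, 0.519]
ft_force: [-11.1, 6.4, 21.4]
grip_width: 8.5
```

```bash
python3 - <<'E'
from h import *
st();ang()
for n in ("side",): cv2.imwrite(f"pics/{n}27.png",bot.capture(n)[:,:,::-1])
a=[cv2.imread(f"pics/side{k}.png")[190:290,230:330] for k in (0,27)]; cv2.imwrite("pics/cmp2.png",cv2.resize(np.hstack(a),None,fx=4,fy=4,interpolation=cv2.INTER_CUBIC))
E
```

```text
t 30.88 p [449.8 -30.1  68.9] x [-0.003  0.001 -1.   ] y [ 0.997 -0.077 -0.003] f [-11.1   6.4  21.4] w 8.5 q [-0.47  0.03  0.49  2.12 -0.02  1.   -0.05]
handle rad 238.3 ang -0.059
```

View pics/cmp2.png

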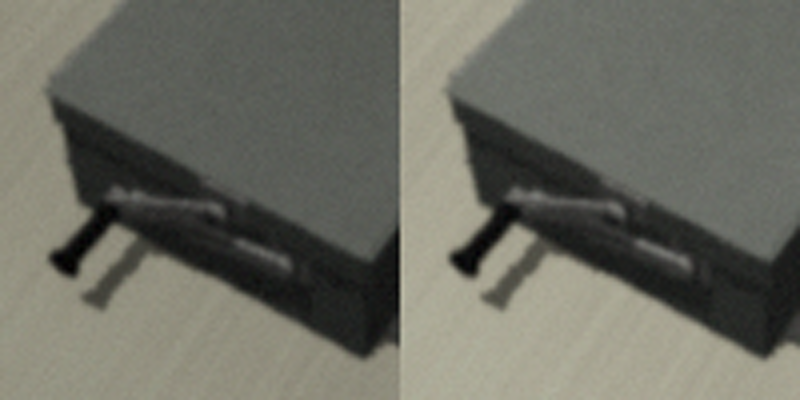

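Emit:
move_arm:
  commands:
    - {"tx": -0.003, "ty": 0, "tz": 0, "wx": 0, "wy": 0, "wz": 0}
    - {"tx": -0.003, "ty": 0, "tz": 0, "wx": 0, "wy": 0, "wz": 0}
    - {"tx": -0.003, "ty": 0, "tz": 0, "wx": 0, "wy": 0, "wz": 0}
  gripper: 165

```text
time_s: 31.3
ee_pos: [451.1, -32.0, 69.4]
orientation: [-0.481, -0.519, -0.479, 0.519]
ft_force: [-0.4, 0.2, -0.1]
grip_width: 27.8
```

```bash
python3 - <<'E'
from h import *
st()
cv2.imwrite("pics/wrist28.png",bot.capture("wrist")[:,:,::-1])
E
```

```text
t 31.3 p [451.1 -32.   69.4] x [ 0.001 -0.002 -1.   ] y [ 0.997 -0.078  0.001] f [-0.4  0.2 -0.1] w 27.8 q [-0.47  0.03  0.49  2.12 -0.02  0.99 -0.05]
```

View pics/wrist28.png

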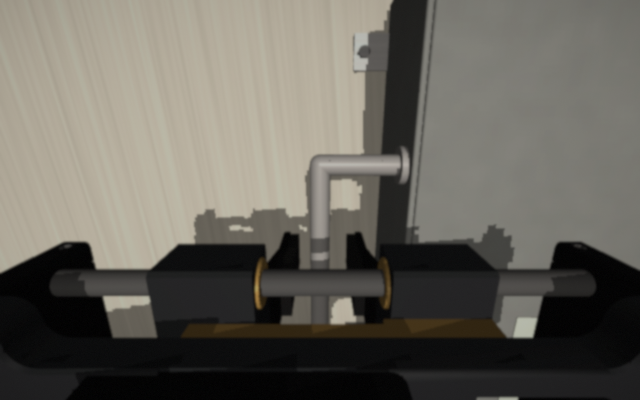

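Emit:
move_arm:
  commands:
    - {"tx": -0.04, "ty": 0, "tz": 0, "wx": 0, "wy": 0, "wz": 0}
    - {"tx": -0.1, "ty": 0, "tz": 0, "wx": 0, "wy": 0, "wz": 0}
    - {"tx": -0.17, "ty": 0, "tz": -0.02, "wx": 0, "wy": 0, "wz": 0}
    - {"tx": -0.22, "ty": 0.01, "tz": -0.1, "wx": -0.1, "wy": 0, "wz": 0}
    - {"tx": -0.24, "ty": 0.01, "tz": -0.18, "wx": -0.3, "wy": 0, "wz": 0}
    - {"tx": -0.25, "ty": 0.01, "tz": -0.26, "wx": -0.5, "wy": 0, "wz": 0}
    - {"tx": -0.25, "ty": 0.01, "tz": -0.34, "wx": -0.6, "wy": 0, "wz": 0}
    - {"tx": -0.25, "ty": 0.01, "tz": -0.42, "wx": -0.6, "wy": 0, "wz": 0}

```text
time_s: 32.35
ee_pos: [483.3, 283.7, 256.8]
orientation: [0.553, 0.442, 0.552, -0.441]
ft_force: [0.5, -0.1, 0.2]
grip_width: 30.6
```

```bash
python3 - <<'E'
from h import *
st()
for n in ("side","top"): cv2.imwrite(f"pics/{n}29.png",bot.capture(n)[:,:,::-1])
a=cv2.imread("pics/top29.png"); b=cv2.imread("pics/top0.png")
cv2.imwrite("pics/cmp3.png",cv2.resize(np.vstack([x[110:310,190:470] for x in (b,a)]),None,fx=1.5,fy=1.5))
E
```

```text
t 32.35 p [483.3 283.7 256.8] x [ 0.001 -0.001 -1.   ] y [0.975 0.22  0.001] f [ 0.5 -0.1  0.2] w 30.6 q [-0.76  0.11  0.2   1.63 -0.02  1.4  -0.34]
```

View pics/cmp3.png

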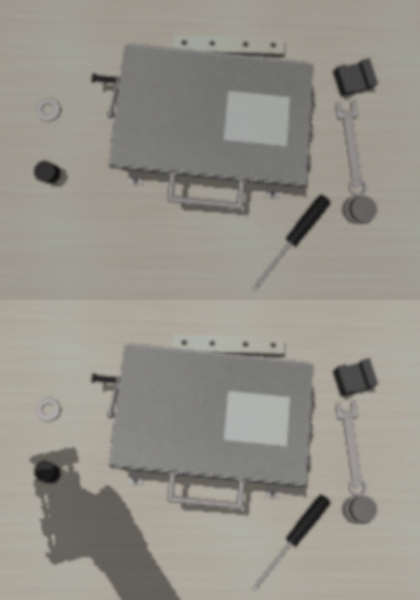

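View pics/side29.png

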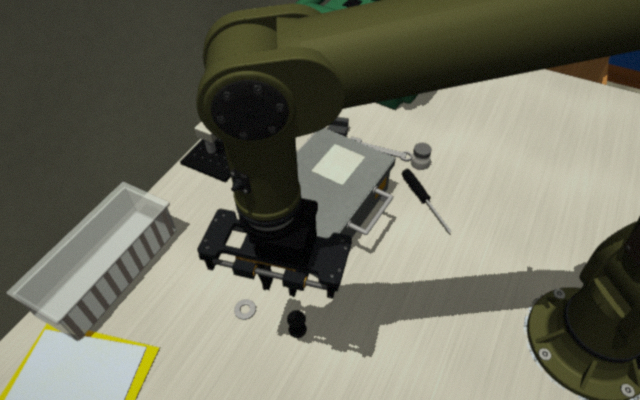

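```bash
python3 -c "
from rig import bot
print(bot.hand_in())"
```

```text
the job is handed in; nothing more can be done
None
```

The job is done and handed in at about 32.5 s of the 72 s allowed. No verdict was reported.

**What I did**
- **Lid and stay:** I raised the lid by its handle and let go with the stay just short of straight. I then pushed the knob until it met its stop, and the lid stood with nothing touching it.
- **Lever:** I pushed it over to the hinge side with closed fingers until it met a hard stop.
- **Closing:** I broke the knee with the knob. I then took the handle again, lowered the lid slowly along its arc until it met the box, let go and backed away.

**What the last checks showed**
- **Lid:** The final pictures show it shut, with the stay folded as at the start. I felt a clear seat at about 21 N.
- **Loose things:** All of them look unmoved between the first and last top views.
- **Lever:** The throw angle measured from the pictures was unsure by a few millimetres. I relied on the hard stop and on seeing the lever clearly over before the lid closed.

**What did not go cleanly**
- Joint 2 read -0.3005 rad for a moment while withdrawing from the lever, against its limit of -0.3. I moved off it at once.
- The fingers pressed about 66 N in all on the lever at its stop. That is above the 40 N set for the arm and the gripper's body, though it was the fingertips that pressed, and it is under the 120 N wrist limit.

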